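Ready the jar shaker

ROBOT

A 6-joint arm with a two-finger parallel gripper is mounted at the origin on the work surface. World frame = base frame: x ahead of the robot, y to its left, z up, the work surface at z = 0. Lengths are in m, angles in rad, forces in N, time in s.
With the tool pointing down it reaches from about 0.375 to 0.975 m from the base axis. Payload 3.8 kg.
Tool frame: the origin (TCP) lies between the finger pads; the fingertips stand 22 mm ahead of it and the grasp point (between the pads) lies 3 mm ahead of it (bot.finger_overhang is the distance from the TCP to the fingertips, in m); x points along the fingers, y is the direction in which the jaws open and shut, and the axes are right-handed (so a half turn about x gives the same grasp; the last joint's range is limited). The gripper opens to 85 mm and grips with 20 to 120 N. Pads are 22 mm wide; open, the fingers measure 114 mm over their backs; the gripper's body (76 mm by 85 mm) begins 54 mm behind the grasp point. The pads swing forward as they close: fully open they stand 13 mm farther back than shut.
Start: joints at [-1.269, 0.264, 1.604, -0, 1.274, -0.037], TCP at [0.224, -0.637, 0.253] pointing down, gripper open.
Joint ranges: [-2.63, 2.63], [-0.94, 2.18], [0.31, 2.57], [-1.31, 4.45], [0, 2.66], [-2.55, 2.55]. Speed limits (rad/s): [2.57, 2.57, 3.14, 3.14, 3.14, 3.14].

INTERFACE

Orientations are given as a rotation vector (axis times angle).
In Python, from workcell import bot gives the robot as it stands. The module is installed in compiled form; this text tells all that it offers.
- The arm moves only by the tool arm_command, never from a script. Its argument "series" is a list that holds one entry, the list of rows, each a list of 7 numbers: the turn, a rotation vector about the tool's x, y, z in rad, then the shift along the tool's x, y, z in cm, then the opening, from 0 (shut) to 1 (fully open). In form: [[[rx, ry, rz, x, y, z, grip], ...]]. A call has 1 to 10 rows; each row shifts and turns the pose as measured when the row begins, along the tool's axes as they then stand; what a row does not reach is not made up. A row lasts 1/10 s, in which the tool goes at most 50 mm and 8.59 degrees, less where a joint would pass 70% of its speed; a pose out of reach is approached as far as the arm can. A call is refused whole if a number of a shift passes 5 or a number of a turn 0.15, either way. A call with a gripper value outside its range is refused whole. The fingers move at their own pace and stop on an object; "newtons" is the grip in N (left out, the last holds). Time passes only in rows, so rows that do not move let the fingers close. It gives the time, the measured TCP pose, the force and the opening at its end, in the units of the state.
- bot.read_state(): the state, without advancing time (a new reading comes with each control period).
- bot.read_camera(name): name is "scene" or "top" or "wrist"; returns (picture, depth): 384x512x3 uint8, blue, green, red; 384x512 float32, m along the optical axis (not along the pixel's ray), 0 where there is no reading.
- bot.camera_info(name): a dict with "K" (3x3 intrinsics, pixels), "extrinsics" (4x4, takes a point from camera to world coordinates). Camera axes: x right, y down, z forward; pixel columns grow to the right and rows downward; lengths in m; the calibration is good to about 2 mm. A picture is of the moment at which its call begins: read the wrist's pose just before it. camera_info takes no time and is no camera call; for the wrist camera it gives the pose at the moment of the call.
- bot.finish_job(): hands the job in, once; it reports no verdict.
The state is a dict: "time": time; "q": joint angles; "joint_vel": joint speeds; "joint_torque": joint torques, N m; "tool_pos": TCP position; "tcp_rot": TCP orientation; "wrist_force": force on the tool from outside, world axes, zero at the start; "torque": the same for the moment, N m; "width": opening from 0.0 (shut) to 1.0 (fully open).
Only numpy, scipy, OpenCV 4.12 (cv2) and the standard library are available. Lean on these libraries where they do the work, as an engineer would, in place of code of your own. Each camera call takes 0.05 s, during which the arm holds its last target.

TASK

Get the bench shaker ready and start it: first move everything that was left lying on the shaker's deck into the shallow grey tray; then, in either order, push the jar carrier along the deck until it sits flush against both dowels and hard up to the end stop, and screw every jar's cap fully tight (clockwise). Last of all, throw the shaker's lever switch fully over, away from the robot; leave the jars standing in the carrier and do not disturb the other things on the bench.

Things in the scene. Friction and masses are not known exactly. Their poses are not given: they have to be found in the camera images.
- deck: Fixed shaker: a low grey machine with an aluminium deck 280 (x) by 380 (y) mm, its surface 60 mm above the table. Origin: under the deck's centre, at table height; x points away from the robot, y to its left, turned by up to 0.1 rad. A grey control box 200 x 90 mm, as high as the deck, adjoins at +y, centred at (-20, 235) mm.
- end_stop (a point): Foot of the end stop on the deck, its point nearest the carrier, at (68, 150, 60) mm in the deck's frame: a dark steel round boss, diameter 50 mm, 30 mm high, centred 25 mm farther to +y. The two steel dowels, diameter 14 mm and 35 mm high, stand on the deck at (125, -80) and (125, 60) mm in its frame.
- home (a point): Point of the deck, at (68, 10, 60) mm in its frame, where the carrier's origin lies when the carrier is home, its axes parallel to the deck's.
- carrier: Loose aluminium plate 100 (x) by 280 (y) by 12 mm, 0.5 kg, sliding flat on the deck (friction 0.25). Origin: centre of its underside. Its plain +x edge (x = 50 mm) goes against the dowels, its plain +y end (y = 140 mm) against the end stop. Black nest walls, to 24 mm above the underside, keep the jars from turning. Starts 13 to 17 cm short of the dowels, 2 to 6 cm short of the end stop.
- flange_near (a point): Middle of the outer face of the carrier's upturned near (-x) flange, 26 mm above its underside, at x = -50 mm in the carrier's frame; flange 8 mm thick, 280 mm long, its top 40 mm above the underside. A like flange, 100 mm long, stands along the right (-y) end, outer face at y = -140 mm; push on these two faces.
- tray: Fixed shallow grey plastic tray, outer 270 (x) by 170 (y) by 35 mm high, walls and floor 5 mm. Origin: centre of its underside.
- switch (a joint): Lever switch on the control box; rad, 0 = off (leaning 0.5 rad towards the robot), 1.0 = on (leaning 0.5 rad away). It swings about the deck's y axis, light (under 1.5 N at the ball), and stays where it is left.
- switch_tip (a point): Centre of the black ball (diameter 26 mm) at the lever's end, 70 mm from the pivot; pivot at (-30, 240, 82) mm in the deck's frame.
- sander: Loose sanding block, wood over cork, 38 x 90 (y) x 30 mm high, 90 g. Origin: centre of its underside. May be absent.
- camera: Loose compact camera lying on its back, black body 50 x 85 (y) x 32 mm high with a round steel lens, diameter 38 mm, to 46 mm height, 170 g. Origin: centre of its underside. May be absent.
- level: Loose aluminium spirit level, 26 x 100 (y) x 38 mm high, 140 g. Origin: centre of its underside. May be absent.
- jar1: Jar 1 of up to three in the nests (1 at the right, -y; nest centres at x = 6, y = -84 mm in the carrier): white, body 64 x 64 x 28 mm high, neck 10 mm high, then the cap; 62 mm overall, 150 g, 1.5 mm play a side. Origin: centre of its underside, 12 mm above the carrier's. A black bead on its shoulder's (-x, +y) corner marks tight. May be absent.
- cap1 (a joint): Captive orange screw cap of jar 1, ribbed, diameter 56 mm, 24 mm high, top 62 mm above the jar's origin (jar body 34 mm below the top); rad, 0 = fully tight (stop), grows as it is unscrewed (anticlockwise from above), at most 2.8; starts 1.0 to 2.4 open. It turns in place without rising (0.08 N m of friction) and stays as left. The black rib on its top points at the bead when tight.
- jar2: Jar 2 of up to three in the nests (1 at the right, -y; nest centres at x = 6, y = 4 mm in the carrier): white, body 64 x 64 x 28 mm high, neck 10 mm high, then the cap; 62 mm overall, 150 g, 1.5 mm play a side. Origin: centre of its underside, 12 mm above the carrier's. A black bead on its shoulder's (-x, +y) corner marks tight. May be absent.
- cap2 (a joint): Captive orange screw cap of jar 2, ribbed, diameter 56 mm, 24 mm high, top 62 mm above the jar's origin (jar body 34 mm below the top); rad, 0 = fully tight (stop), grows as it is unscrewed (anticlockwise from above), at most 2.8; starts 1.0 to 2.4 open. It turns in place without rising (0.08 N m of friction) and stays as left. The black rib on its top points at the bead when tight.
- jar3: Jar 3 of up to three in the nests (1 at the right, -y; nest centres at x = 6, y = 92 mm in the carrier): white, body 64 x 64 x 28 mm high, neck 10 mm high, then the cap; 62 mm overall, 150 g, 1.5 mm play a side. Origin: centre of its underside, 12 mm above the carrier's. A black bead on its shoulder's (-x, +y) corner marks tight. May be absent.
- cap3 (a joint): Captive orange screw cap of jar 3, ribbed, diameter 56 mm, 24 mm high, top 62 mm above the jar's origin (jar body 34 mm below the top); rad, 0 = fully tight (stop), grows as it is unscrewed (anticlockwise from above), at most 2.8; starts 1.0 to 2.4 open. It turns in place without rising (0.08 N m of friction) and stays as left. The black rib on its top points at the bead when tight.
- bottle: Bystander, leave alone: loose clear bottle with an orange cap, 170 mm tall, diameter 68. Origin: underside.
- mug: Bystander, leave alone: loose white mug, 90 mm tall. Origin: underside.
- tape: Bystander, leave alone: loose roll, 100 mm across, 30 mm high. Origin: underside.
- brush: Bystander, leave alone: loose brush lying on the table beyond the tray. Origin: underside.
- pot: Bystander, leave alone: loose closed white jar with an orange cap, 75 mm tall, standing on the table by itself. Origin: underside.
- notebook: Bystander, leave alone: loose blue notebook 150 x 210 x 14 mm. Origin: underside.
Mind the look-alikes: they are no part of the job. What is shaped like the jar3 but blue, purple or yellow is not meant.

How it is judged:
By the outcome, as a careful person would: the job done as asked, in the order asked, and still so for the second after the job is handed in, with the robot touching nothing.
Of jar1, jar2, jar3 only 2 to 3 are there at a start; the rules pass over those that are not, and their reading is None.
Of sander, camera, level only 2 to 3 are there at a start; the rules pass over those that are not, and their reading is None.
At some moment in a run one of sander, camera, level may be knocked a few centimetres aside while the robot is not near it.
Once in a run the grip may slacken for a moment while it holds something.
It also fails if it takes over 210 s, if anything falls off the work surface, if the arm or the gripper's body presses on something with over 40 N, if the wrist force passes 120 N, or if a joint passes its speed limit or range.

## Working session

There is one attempt and no reset: what is moved stays moved. The work goes in short steps, Python scripts to look and compute and a tool call to move; the robot and the scene stay as the last step left them, time stands still between calls to the robot, and variables do not carry over. Pictures are saved under pics/ and viewed, and the job is handed in when it is done.

Besides the shell and the picture viewer there is one more tool, called after "Request:" as a command line: name --argument value ..., lists and objects as JSON in quotes. arm_command: Moves the arm, as the interface text tells. Its arguments: {"type":"object","properties":{"series":{"type":"array"},"newtons":{"type":"number"}},"required":["series"]}

```bash
mkdir -p pics; cat > h.py <<'E'
import numpy as np, cv2
from workcell import bot
from scipy.spatial.transform import Rotation as R
def snap(n,tag):
    info=bot.camera_info(n); im,d=bot.read_camera(n)
    cv2.imwrite(f'pics/{tag}.png',im); np.savez(f'pics/{tag}.npz',im=im,d=d,K=info['K'],E=info['extrinsics'])
    return im,d,np.array(info['K']),np.array(info['extrinsics'])
def load(tag):
    z=np.load(f'pics/{tag}.npz'); return z['im'],z['d'],z['K'],z['E']
def ray(u,v,K,E,z):
    d=E[:3,:3]@np.linalg.inv(K)@np.array([u,v,1.]); o=E[:3,3]; return o+d*(z-o[2])/d[2]
def cloud(d,K,E):
    v,u=np.mgrid[:d.shape[0],:d.shape[1]]
    p=np.stack([(u-K[0,2])/K[0,0]*d,(v-K[1,2])/K[1,1]*d,d],-1)
    return p@E[:3,:3].T+E[:3,3]
E
python3 - <<'E'
from h import *
for n in ['scene','top','wrist']:
    im,d,K,E=snap(n,n+'0'); print(n,K.round(1).tolist(),E.round(3).tolist())
s=bot.read_state(); print(s); print(R.from_rotvec(s['tcp_rot']).as_matrix().round(3))
E
```

```text
scene [[493.3, 0.0, 250.1], [0.0, 493.3, 196.3], [0.0, 0.0, 1.0]] [[0.6, 0.529, -0.6, 1.559], [0.8, -0.411, 0.437, -0.721], [-0.015, -0.742, -0.67, 1.261], [0.0, 0.0, 0.0, 1.0]]
top [[411.7, 0.0, 260.3], [0.0, 411.7, 191.0], [0.0, 0.0, 1.0]] [[-0.003, -0.991, 0.134, 0.363], [-1.0, 0.002, -0.008, 0.012], [0.008, -0.134, -0.991, 1.478], [0.0, 0.0, 0.0, 1.0]]
wrist [[287.0, 0.0, 254.9], [0.0, 287.0, 192.2], [0.0, 0.0, 1.0]] [[0.331, -0.899, -0.287, 0.298], [-0.944, -0.315, -0.099, -0.612], [-0.001, 0.304, -0.953, 0.373], [0.0, 0.0, 0.0, 1.0]]
{'time': 0.15, 'q': array([-1.26889913e+00,  2.64587967e-01,  1.60509053e+00,  1.36891857e-05,
        1.27373698e+00, -3.68761616e-02]), 'joint_vel': array([-0.00012977, -0.0031463 , -0.00426086, -0.00080615, -0.00056535,
        0.00026321]), 'joint_torque': array([ 1.97964332e-04, -5.15906060e+01, -3.67958772e+01, -1.12452092e-04,
        8.01819144e-03,  5.82358481e-06]), 'tool_pos': array([ 0.22417571, -0.63609977,  0.25222639]), 'tcp_rot': array([ 2.03812891,  0.35047812, -2.03860013]), 'wrist_force': array([-0.24418573,  0.36609696,  0.27626972]), 'torque': array([-0.03230522, -0.02689879, -0.00988049]), 'width': 1.0010478269045315}
[[-0.001  0.332 -0.943]
 [ 0.002 -0.943 -0.332]
 [-1.    -0.002 -0.   ]]
```

View pics/top0.png

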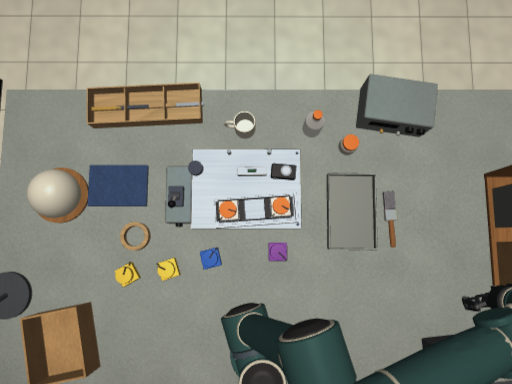

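View pics/scene0.png

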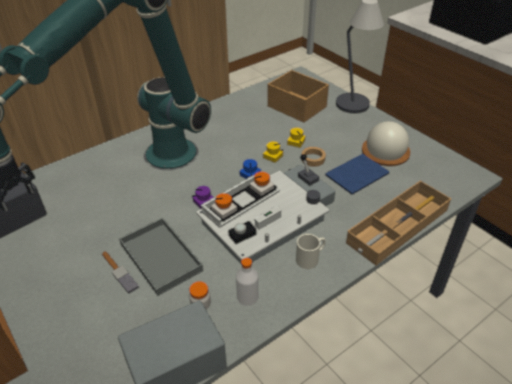

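```bash
python3 - <<'E'
from h import *
im,d,K,E=load('top0')
# crop deck enlarged
c=im[90:260,90:330]; cv2.imwrite('pics/top0c.png',cv2.resize(c,None,fx=3.3,fy=3.3,interpolation=cv2.INTER_CUBIC))
print((d==0).mean())
p=cloud(d,K,E)
for u,v in [(200,200),(60,60),(450,100)]: print(p[v,u])
E
```

```text
0.003972371419270833
[0.524835   0.2103699  0.05251354]
[ 1.41587768  1.12792895 -0.74553536]
[ 0.90645002 -0.71257839 -0.00095901]
```

View pics/top0c.png

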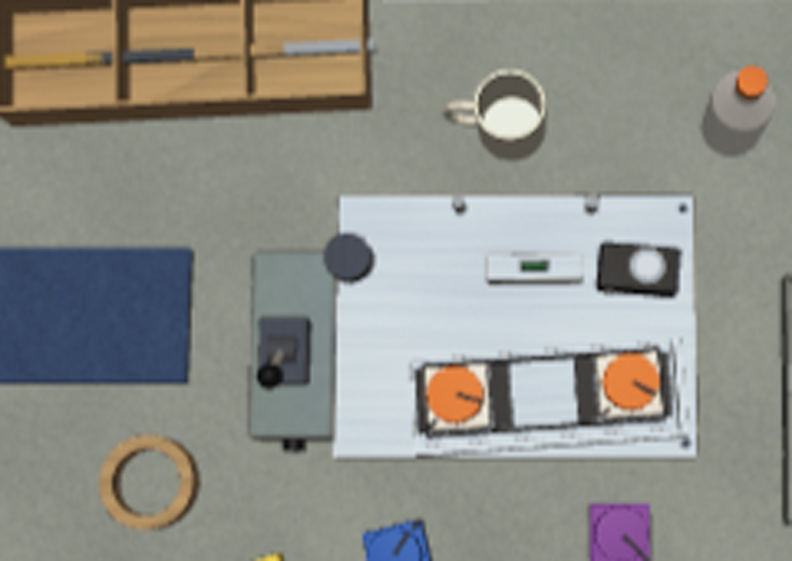

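```bash
python3 - <<'E'
from h import *
im,d,K,E=load('top0')
print('overhang',bot.finger_overhang)
hsv=cv2.cvtColor(im,cv2.COLOR_BGR2HSV)
# deck: bright
def cont(m,roi):
    x0,y0,x1,y1=roi; mm=np.zeros_like(m); mm[y0:y1,x0:x1]=m[y0:y1,x0:x1]
    cs,_=cv2.findContours(mm,cv2.RETR_EXTERNAL,cv2.CHAIN_APPROX_NONE); return sorted(cs,key=cv2.contourArea,reverse=True)
m=cv2.morphologyEx(((hsv[...,2]>165)*255).astype(np.uint8),cv2.MORPH_CLOSE,np.ones((5,5)))
c=cont(m,(185,140,310,235))[0]; r=cv2.minAreaRect(c); b=cv2.boxPoints(r); print('deck px',b.tolist())
w=[ray(*q,K,E,.06) for q in b]; print(np.round(w,4)); print([np.linalg.norm(w[i]-w[i-1]).round(4) for i in range(4)], np.mean(w,0))
for n,q,z in [('boss',(90+348/3.3,90+258/3.3),.09),('dow1',(90+460/3.3,90+205/3.3),.095),('dow2',(90+592/3.3,90+204/3.3),.095)]:
    print(n,ray(*q,K,E,z).round(4))
o=((hsv[...,0]<14)&(hsv[...,1]>170)&(hsv[...,2]>150)).astype(np.uint8)*255
for c in cont(o,(200,180,310,240))[:3]:
    (x,y),rr=cv2.minEnclosingCircle(c); print('cap',x,y,rr,ray(x,y,K,E,.134).round(4),cv2.contourArea(c))
# dark tray
p=cloud(d,K,E)
zt=p[...,2]
sel=(zt>.02)&(zt<.045)&(p[...,1]<-.2)&(p[...,1]>-.65)&(p[...,0]>.3)&(p[...,0]<.75)
q=p[sel][:,:2].astype(np.float32); print('tray',cv2.minAreaRect(q), len(q))
# camera, level by height above deck
sel=(zt>.078)&(zt<.12); mm=sel.astype(np.uint8)*255
for c in cont(mm,(215,155,300,190))[:4]:
    msk=np.zeros_like(mm); cv2.drawContours(msk,[c],-1,255,-1); qq=p[(msk>0)&sel]; print('obj',cv2.boundingRect(c),cv2.minAreaRect(qq[:,:2].astype(np.float32)),qq[:,2].mean())
E
```

```text
overhang 0.022
deck px [[190.99996948242188, 227.99996948242188], [190.99996948242188, 148.99996948242188], [299.9999694824219, 148.99996948242188], [299.9999694824219, 227.99996948242188]]
[[ 0.4274  0.2385  0.06  ]
 [ 0.7047  0.244   0.06  ]
 [ 0.7043 -0.14    0.06  ]
 [ 0.4265 -0.1356  0.06  ]]
[np.float64(0.3741), np.float64(0.2773), np.float64(0.3839), np.float64(0.2778)] [0.56571159 0.05175393 0.06      ]
boss [0.6302 0.2225 0.09  ]
dow1 [0.6851 0.1065 0.095 ]
dow2 [ 0.6861 -0.0308  0.095 ]
cap 280.3541564941406 205.0416717529297 8.208467483520508 [ 0.4984 -0.0645  0.134 ] 161.0
cap 227.51527404785156 208.87403869628906 8.26612377166748 [0.4862 0.1086 0.134 ] 157.0
tray ((0.5512548089027405, -0.3601611852645874), (0.2455732822418213, 0.39591342210769653), 89.39188385009766) 653
obj (271, 164, 25, 16) ((0.6186604499816895, -0.07765179127454758), (0.08340922743082047, 0.05222798511385918), 88.00757598876953) 0.09468806626083903
obj (237, 167, 30, 9) ((0.6197877526283264, 0.030540060251951218), (0.027130458503961563, 0.09911271929740906), 0.5775676369667053) 0.09588935394458585
```

```bash
cat >> h.py <<'E'
def pose():
    s=bot.read_state(); return np.array(s['tool_pos']),R.from_rotvec(s['tcp_rot']),s
def down(yaw): # tool x down, tool y at yaw in world
    c,s=np.cos(yaw),np.sin(yaw); return R.from_matrix(np.array([[0,c,s],[0,s,-c],[-1,0,0]]))
def plan(p,yaw,vmax=4.0,wmax=.14,start=None):
    """start=(pos,yaw): plan from there"""
    if start is None: p0,r0,_=pose()
    else: p0,r0=np.array(start[0]),down(start[1])
    p=np.array(p); T=down(yaw); rows=[]
    rv=(r0.inv()*T).as_rotvec(); d=p-p0
    n=int(max(np.ceil(np.linalg.norm(d)*100/vmax),np.ceil(np.linalg.norm(rv)/wmax),1))
    r=r0
    for i in range(n):
        t=r.as_matrix().T@(d/n)*100
        rows.append([round(float(x),3) for x in rv/n]+[round(float(x),2) for x in t]); r=r*R.from_rotvec(rv/n)
    return rows
def show(p,yaw,**k):
    p0,r0,s=pose(); m=r0.as_matrix()
    print('at',p0.round(4),'yaw',np.arctan2(m[1,1],m[0,1]).round(4),'down',m[:,0].round(3),'F',s['wrist_force'].round(2),'w',round(s['width'],3),'t',s['time'])
    for r in plan(p,yaw,**k): print(r)
E
python3 - <<'E'
from h import *
show([.55,.07,.35],0)
E
```

```text
at [ 0.2242 -0.6361  0.2522] yaw -1.232 down [-0.001  0.002 -1.   ] F [-0.24  0.37  0.28] w 1.001 t 0.15
[-0.062, -0.0, 0.0, -0.48, -2.79, -2.71]
[-0.062, -0.0, 0.0, -0.48, -2.62, -2.88]
[-0.062, -0.0, 0.0, -0.48, -2.44, -3.03]
[-0.062, -0.0, 0.0, -0.48, -2.24, -3.18]
[-0.062, -0.0, 0.0, -0.49, -2.04, -3.31]
[-0.062, -0.0, 0.0, -0.49, -1.84, -3.43]
[-0.062, -0.0, 0.0, -0.49, -1.62, -3.53]
[-0.062, -0.0, 0.0, -0.49, -1.4, -3.63]
[-0.062, -0.0, 0.0, -0.49, -1.18, -3.71]
[-0.062, -0.0, 0.0, -0.49, -0.94, -3.77]
[-0.062, -0.0, 0.0, -0.49, -0.71, -3.82]
[-0.062, -0.0, 0.0, -0.49, -0.47, -3.86]
[-0.062, -0.0, 0.0, -0.49, -0.24, -3.88]
[-0.062, -0.0, 0.0, -0.49, 0.0, -3.89]
[-0.062, -0.0, 0.0, -0.49, 0.24, -3.88]
[-0.062, -0.0, 0.0, -0.49, 0.48, -3.86]
[-0.062, -0.0, 0.0, -0.49, 0.72, -3.82]
[-0.062, -0.0, 0.0, -0.49, 0.95, -3.77]
[-0.062, -0.0, 0.0, -0.49, 1.18, -3.7]
[-0.062, -0.0, 0.0, -0.49, 1.41, -3.62]
```

Request:
arm_command --series '[[[-0.062, 0, 0, -0.5, -2.8, -2.7, 1], [-0.062, 0, 0, -0.5, -2.6, -2.9, 1], [-0.062, 0, 0, -0.5, -2.4, -3.0, 1], [-0.062, 0, 0, -0.5, -2.2, -3.2, 1], [-0.062, 0, 0, -0.5, -2.0, -3.3, 1], [-0.062, 0, 0, -0.5, -1.8, -3.4, 1], [-0.062, 0, 0, -0.5, -1.6, -3.5, 1], [-0.062, 0, 0, -0.5, -1.4, -3.6, 1], [-0.062, 0, 0, -0.5, -1.2, -3.7, 1], [-0.062, 0, 0, -0.5, -0.9, -3.8, 1]]]'

```text
time: 1.15
tool_pos: [0.3852, -0.2729, 0.2987]
tcp_rot: [1.636, 0.876, -1.636]
wrist_force: [1.0, -0.6, -0.2]
width: 1.002
```

Request:
arm_command --series '[[[-0.062, 0, 0, -0.5, -0.7, -3.8, 1], [-0.062, 0, 0, -0.5, -0.5, -3.9, 1], [-0.062, 0, 0, -0.5, -0.2, -3.9, 1], [-0.062, 0, 0, -0.5, 0, -3.9, 1], [-0.062, 0, 0, -0.5, 0.2, -3.9, 1], [-0.062, 0, 0, -0.5, 0.5, -3.9, 1], [-0.062, 0, 0, -0.5, 0.7, -3.8, 1], [-0.062, 0, 0, -0.5, 0.9, -3.8, 1], [-0.062, 0, 0, -0.5, 1.2, -3.7, 1], [-0.062, 0, 0, -0.5, 1.4, -3.6, 1]]]'

```text
time: 2.15
tool_pos: [0.5376, 0.1026, 0.3515]
tcp_rot: [1.176, 1.242, -1.172]
wrist_force: [0.8, -0.4, -1.4]
width: 0.994
```

```bash
python3 - <<'E'
from h import *
show([.55,.07,.35],0)
E
```

```text
at [0.5376 0.1026 0.3515] yaw 0.0503 down [-0.005  0.008 -1.   ] F [ 0.84 -0.42 -1.41] w 0.994 t 2.15
[0.05, -0.008, 0.004, 0.12, 1.07, 3.32]
```

Request:
arm_command --series '[[[0.05, -0.008, 0, 0.1, 1.0, 3.3, 1], [0, 0, 0, 0, 0, 0, 1]]]'

```text
time: 2.35
tool_pos: [0.5507, 0.0779, 0.35]
tcp_rot: [1.199, 1.219, -1.202]
wrist_force: [-0.1, 0.2, 0.8]
width: 1.002
```

```bash
python3 - <<'E'
from h import *
im,d,K,E=snap('wrist','w1'); show([.55,.07,.35],0)
cv2.imwrite('pics/w1b.png',cv2.resize(im,None,fx=1.56,fy=1.56,interpolation=cv2.INTER_CUBIC))
E
```

```text
at [0.5502 0.0795 0.3502] yaw 0.0134 down [-0.004  0.005 -1.   ] F [-0.67  0.96  0.18] w 1.002 t 2.4
[0.013, -0.005, 0.004, 0.01, -0.03, 0.95]
```

View pics/w1b.png

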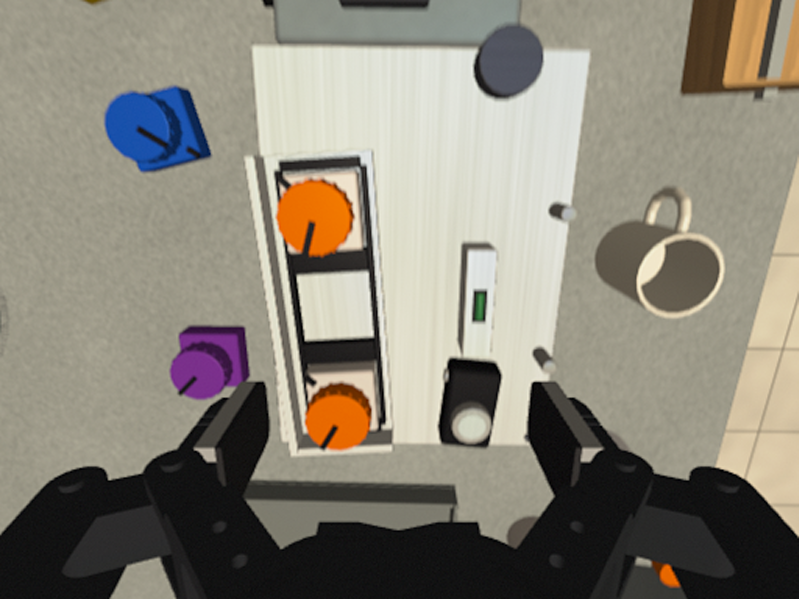

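```bash
cat > meas.py <<'E'
from h import *
import sys
def meas(tag):
    im,d,K,E=load(tag); p=cloud(d,K,E); hsv=cv2.cvtColor(im,cv2.COLOR_BGR2HSV)
    z=p[...,2]
    def blobs(m,amin):
        m=cv2.morphologyEx(m.astype(np.uint8)*255,cv2.MORPH_OPEN,np.ones((3,3)))
        n,l,st,c=cv2.connectedComponentsWithStats(m)
        return [(l==i) for i in range(1,n) if st[i,4]>=amin]
    ok=(d>.1)
    # zone above deck
    dk=ok&(p[...,0]>.38)&(p[...,0]<.75)&(p[...,1]>-.2)&(p[...,1]<.4)
    print('deck z',np.median(z[dk&(abs(z-.06)<.008)]))
    o=(hsv[...,0]<14)&(hsv[...,1]>170)&(hsv[...,2]>140)&dk
    for b in blobs(o&(z>.128),60):
        q=p[b]; (cx,cy),r=cv2.minEnclosingCircle(q[:,:2].astype(np.float32)); print('cap',np.round([cx,cy,r,q[:,2].mean()],4))
    up=dk&(z>.064)
    for b in blobs(up&(z<.2),40):
        q=p[b]; zt=np.percentile(q[:,2],90); qq=q[q[:,2]>zt-.006]
        r=cv2.minAreaRect(qq[:,:2].astype(np.float32)); vv,uu=np.nonzero(b)
        print('blob px',uu.mean().round(),vv.mean().round(),'ztop',zt.round(4),'c',np.round(r[0],4),'size',np.round(r[1],4),'ang',round(r[2],1))
if __name__=='__main__': meas(sys.argv[1])
E
python3 meas.py w1
```

```text
deck z 0.06076172557724352
blob px 247.0 3.0 ztop 0.0848 c [0.5368 0.2655] size [0.0669 0.0028] ang 0.6
blob px 325.0 41.0 ztop 0.0915 c [0.6339 0.2246] size [0.0485 0.0492] ang 5.9
blob px 207.0 192.0 ztop 0.1351 c [0.4922 0.0218] size [0.0562 0.2316] ang 3.8
blob px 360.0 137.0 ztop 0.0962 c [0.69   0.1096] size [0.0118 0.0129] ang 14.6
blob px 302.0 229.0 ztop 0.1065 c [ 0.6244 -0.0147] size [0.1787 0.0368] ang 86.6
blob px 348.0 232.0 ztop 0.0963 c [ 0.6894 -0.0298] size [0.0121 0.012 ] ang 3.5
```

```bash
python3 - <<'E'
from h import *
im,d,K,E=load('w1'); p=cloud(d,K,E); z=p[...,2]
hsv=cv2.cvtColor(im,cv2.COLOR_BGR2HSV); print(hsv[140,205],p[140,205],hsv[267,217],p[267,217])
b=(p[...,0]>.58)&(p[...,0]<.67)&(d>.1)
for n,s in [('level',b&(p[...,1]>-.03)&(p[...,1]<.1)&(z>.093)&(z<.105)),('cam',b&(p[...,1]<-.03)&(p[...,1]>-.14)&(z>.086)&(z<.096)),('lens',b&(p[...,1]<-.03)&(p[...,1]>-.14)&(z>.1)),('camall',b&(p[...,1]<-.03)&(p[...,1]>-.14)&(z>.085)),
 ('tray',(p[...,1]<-.2)&(z>.028)&(z<.045)&(p[...,0]>.3)&(p[...,0]<.8))]:
    q=p[s]; r=cv2.minAreaRect(q[:,:2].astype(np.float32)); print(n,len(q),np.round(r[0],4),np.round(r[1],4),round(r[2],1),q[:,2].mean(),q.min(0).round(3),q.max(0).round(3))
im,d,K,E=load('top0'); p=cloud(d,K,E); hsv=cv2.cvtColor(im,cv2.COLOR_BGR2HSV)
dark=((hsv[...,2]<75)).astype(np.uint8)*255; m=np.zeros_like(dark); m[165:258,322:380]=dark[165:258,322:380]
c=cv2.findNonZero(m); r=cv2.minAreaRect(c); print(r); print([ray(*q,K,E,.035).round(4) for q in cv2.boxPoints(r)])
E
```

```text
[ 15 255 238] [0.49159944 0.11023827 0.13385161] [ 14 255 233] [ 0.50095362 -0.05825856  0.1352947 ]
level 1344 [0.621  0.0299] [0.0263 0.1   ] 0.6 0.09892580738979595 [ 0.608 -0.02   0.093] [0.634 0.08  0.104]
cam 1118 [ 0.6208 -0.0778] [0.0846 0.0502] 84.8 0.0923017078044646 [ 0.593 -0.122  0.086] [ 0.648 -0.035  0.096]
lens 490 [ 0.6201 -0.0855] [0.0369 0.0362] 6.2 0.10679553831880274 [ 0.602 -0.104  0.1  ] [ 0.639 -0.067  0.11 ]
camall 1668 [ 0.6208 -0.0778] [0.0846 0.0502] 84.8 0.09661306186104462 [ 0.593 -0.122  0.085] [ 0.648 -0.034  0.11 ]
tray 746 [ 0.5408 -0.2496] [0.0507 0.3493] 78.3 0.03361107400086508 [ 0.365 -0.308  0.028] [ 0.711 -0.236  0.038]
((350.9999694824219, 211.49996948242188), (47.99999237060547, 72.99998474121094), 0.0)
[array([ 0.358, -0.231,  0.035]), array([ 0.6155, -0.2373,  0.035 ]), array([ 0.6152, -0.4086,  0.035 ]), array([ 0.3576, -0.3983,  0.035 ])]
```

```bash
python3 - <<'E'
from h import *
show([.621,.030,.14],.01)
E
```

```text
at [0.5502 0.0795 0.3502] yaw 0.0134 down [-0.004  0.005 -1.   ] F [-0.67  0.96  0.18] w 1.002 t 2.4
[0.001, -0.001, 0.001, 3.49, 1.18, 0.86]
[0.001, -0.001, 0.001, 3.5, 1.18, 0.86]
[0.001, -0.001, 0.001, 3.5, 1.18, 0.85]
[0.001, -0.001, 0.001, 3.5, 1.18, 0.85]
[0.001, -0.001, 0.001, 3.5, 1.18, 0.84]
[0.001, -0.001, 0.001, 3.5, 1.17, 0.84]
```

Request:
arm_command --series '[[[0, -0.003, 0.004, 3.5, 1.2, 0.9, 1], [0, -0.003, 0, 3.5, 1.2, 0.9, 1], [0, 0, 0, 3.5, 1.2, 0.8, 1], [0, 0, 0, 3.5, 1.2, 0.8, 1], [0, 0, 0, 3.5, 1.2, 0.8, 1], [0, 0, 0, 3.5, 1.2, 0.8, 1], [0, 0, 0, 0, 0, 0, 1]]]'

```text
time: 3.1
tool_pos: [0.6245, 0.0289, 0.1363]
tcp_rot: [1.207, 1.212, -1.197]
wrist_force: [-2.0, -0.5, -1.0]
width: 1.006
```

```bash
python3 - <<'E'
from h import *
show([.621,.030,.088],.01)
E
```

```text
at [0.6245 0.0289 0.1363] yaw 0.0096 down [ 0.005  0.003 -1.   ] F [-2.04 -0.55 -0.98] w 1.006 t 3.1
[-0.0, -0.002, -0.002, 2.41, -0.18, -0.05]
[-0.0, -0.002, -0.002, 2.41, -0.18, -0.05]
```

Request:
arm_command --series '[[[0, 0, 0, 2.4, -0.2, -0.1, 1], [0, 0, 0, 2.3, -0.1, 0, 1], [0, 0, 0, 0, 0, 0, 0], [0, 0, 0, 0, 0, 0, 0], [0, 0, 0, 0, 0, 0, 0], [0, 0, 0, 0, 0, 0, 0], [0, 0, 0, 0, 0, 0, 0]]]' --newtons 40

```text
time: 3.8
tool_pos: [0.6245, 0.0298, 0.0982]
tcp_rot: [1.215, 1.205, -1.192]
wrist_force: [-0.1, 0.4, -1.3]
width: 0.295
```

```bash
python3 - <<'E'
from h import *
show([.621,.030,.20],.01)
E
```

```text
at [0.6245 0.0298 0.0982] yaw 0.0058 down [ 0.014  0.005 -1.   ] F [-0.07  0.44 -1.27] w 0.295 t 3.8
[-0.001, -0.002, -0.005, -3.4, -0.07, -0.02]
[-0.001, -0.002, -0.005, -3.39, -0.08, -0.02]
[-0.001, -0.002, -0.005, -3.39, -0.1, -0.01]
```

Request:
arm_command --series '[[[0, 0, 0, 0, 0, 0, 0.7], [0, 0, 0, 0, 0, 0, 0.7], [0, -0.014, -0.005, 1.0, -0.3, 0, 0.7], [0, 0, 0, 0.3, 0, 0, 0.7], [0, 0, 0, 0, 0, 0, 0], [0, 0, 0, 0, 0, 0, 0], [0, 0, 0, 0, 0, 0, 0], [0, 0, 0, 0, 0, 0, 0]]]' --newtons 50

```text
time: 4.6
tool_pos: [0.6227, 0.0301, 0.0858]
tcp_rot: [1.203, 1.196, -1.201]
wrist_force: [-0.5, -0.5, -0.2]
width: 0.296
```

```bash
python3 - <<'E'
from h import *
show([.60,.0,.17],.01)
show([.44,-.32,.17],.01,start=([.60,0,.17],.01))
E
```

```text
at [0.6227 0.0301 0.0858] yaw 0.006 down [ 0.012 -0.01  -1.   ] F [-0.5  -0.49 -0.22] w 0.296 t 4.6
[-0.001, 0.003, -0.004, -2.81, -0.73, 1.03]
[-0.001, 0.003, -0.004, -2.81, -0.74, 1.02]
[-0.001, 0.003, -0.004, -2.81, -0.75, 1.01]
at [0.6227 0.0301 0.0858] yaw 0.006 down [ 0.012 -0.01  -1.   ] F [-0.5  -0.49 -0.22] w 0.296 t 4.6
[0.0, 0.0, 0.0, 0.0, -1.81, 3.54]
[0.0, 0.0, 0.0, 0.0, -1.81, 3.54]
[0.0, 0.0, 0.0, 0.0, -1.81, 3.54]
[0.0, 0.0, 0.0, 0.0, -1.81, 3.54]
[0.0, 0.0, 0.0, 0.0, -1.81, 3.54]
[0.0, 0.0, 0.0, 0.0, -1.81, 3.54]
[0.0, 0.0, 0.0, 0.0, -1.81, 3.54]
[0.0, 0.0, 0.0, 0.0, -1.81, 3.54]
[0.0, 0.0, 0.0, 0.0, -1.81, 3.54]
```

Request:
arm_command --series '[[[0, 0.005, -0.005, -3, 0, 0, 0], [0, 0.005, -0.005, -4, -0.3, 0.5, 0], [0, 0, -0.004, -3.5, -0.5, 1.5, 0], [0, 0, 0, 0, -1.5, 3.5, 0], [0, 0, 0, 0, -2, 4, 0], [0, 0, 0, 0, -2, 4, 0], [0, 0, 0, 0, -2, 4, 0], [0, 0, 0, 0, -2, 4, 0], [0, 0, 0, 0, -2, 4, 0], [0, 0, 0, 0, -2, 4, 0]]]'

```text
time: 5.6
tool_pos: [0.4771, -0.2705, 0.1932]
tcp_rot: [1.194, 1.221, -1.201]
wrist_force: [0.8, -0.6, -0.7]
width: 0.303
```

```bash
python3 - <<'E'
from h import *
im,d,K,E=snap('wrist','w2'); 
show([.44,-.32,.10],.01)
E
```

```text
at [ 0.4741 -0.2765  0.1932] yaw 0.014 down [-0.008 -0.005 -1.   ] F [-2.34 -4.44 -0.3 ] w 0.296 t 5.65
[0.001, 0.002, 0.003, 3.12, -1.13, 1.42]
[0.001, 0.002, 0.003, 3.12, -1.14, 1.42]
[0.001, 0.002, 0.003, 3.11, -1.14, 1.43]
```

View pics/w2.png

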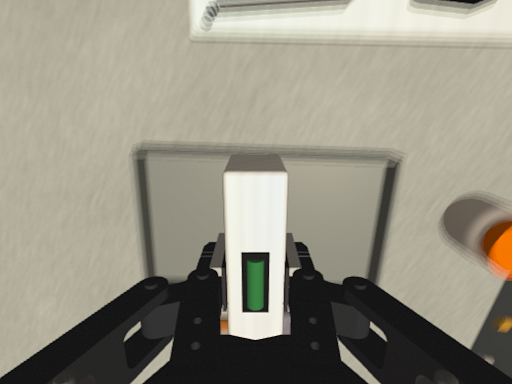

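```bash
python3 - <<'E'
from h import *
im,d,K,E=load('w2')
for q in [(140,150),(397,155),(378,278),(152,278)]: print(ray(*q,K,E,.035).round(3))
E
```

```text
[ 0.364 -0.242  0.035]
[ 0.615 -0.243  0.035]
[ 0.617 -0.382  0.035]
[ 0.362 -0.387  0.035]
```

Request:
arm_command --series '[[[0, 0, 0, 3, -1.1, 1.4, 0], [0, 0, 0, 3, -1.1, 1.4, 0], [0, 0, 0, 3, -1.1, 1.4, 0], [0, 0, 0, 0, 0, 0, 0]]]'

```text
time: 6.05
tool_pos: [0.4388, -0.3246, 0.1027]
tcp_rot: [1.197, 1.21, -1.211]
wrist_force: [-1.0, 1.2, -1.1]
width: 0.3
```

```bash
python3 - <<'E'
from h import *
show([.435,-.32,.034],.01)
E
```

```text
at [ 0.4388 -0.3246  0.1027] yaw 0.0065 down [-0.005 -0.007 -1.   ] F [-1.05  1.23 -1.11] w 0.3 t 6.05
[-0.002, 0.004, 0.002, 3.43, -0.17, -0.25]
[-0.002, 0.004, 0.002, 3.43, -0.18, -0.24]
```

Request:
arm_command --series '[[[0, 0, 0, 3, -0.1, -0.1, 0], [0, 0, 0, 3, -0.1, -0.2, 0], [0, 0, 0, 0.7, 0, 0, 0], [0, 0, 0, 0.2, 0, 0, 0]]]'

```text
time: 6.45
tool_pos: [0.44, -0.3228, 0.0358]
tcp_rot: [1.199, 1.204, -1.21]
wrist_force: [-0.2, -0.4, -1.6]
width: 0.298
```

```bash
python3 - <<'E'
from h import *
show([.435,-.32,.034],.01)
E
```

```text
at [ 0.44   -0.3228  0.0358] yaw 0.0045 down [ 0.    -0.009 -1.   ] F [-0.23 -0.39 -1.63] w 0.298 t 6.45
[-0.006, 0.009, -0.0, 0.17, -0.5, -0.28]
```

Lower slightly, release, rise, then head for the camera.

Request:
arm_command --series '[[[0, 0.005, 0, 0.3, 0, 0, 0], [0, 0, 0, 0, 0, 0, 0.7], [0, 0, 0, 0, 0, 0, 0.7], [0, 0, 0, 0, 0, 0, 0.7], [0, 0, 0, -3, 0, 0, 0.7], [0, 0, 0, -4, 0, 0, 0.8], [0, 0, 0, -4, 0, 0, 1], [0, 0, 0, -4, 0, 0, 1]]]'

```text
time: 7.25
tool_pos: [0.4404, -0.321, 0.1887]
tcp_rot: [1.203, 1.211, -1.207]
wrist_force: [0.5, -0.1, -0.3]
width: 1.0
```

```bash
python3 - <<'E'
from h import *
snap('top','t2');snap('wrist','w3')
show([.621,-.078,.19],-.09)
E
```

```text
at [ 0.4446 -0.3243  0.1952] yaw 0.0057 down [ 0.01  -0.012 -1.   ] F [ 1.06 -1.09  0.34] w 1.003 t 7.35
[0.012, 0.001, -0.001, 0.05, 2.22, -3.07]
[0.012, 0.001, -0.001, 0.05, 2.19, -3.09]
[0.012, 0.001, -0.001, 0.05, 2.15, -3.12]
[0.012, 0.001, -0.001, 0.06, 2.11, -3.14]
[0.012, 0.001, -0.001, 0.06, 2.07, -3.17]
[0.012, 0.001, -0.001, 0.06, 2.04, -3.19]
[0.012, 0.001, -0.001, 0.06, 2.0, -3.22]
[0.012, 0.001, -0.001, 0.06, 1.96, -3.24]
```

View pics/t2.png

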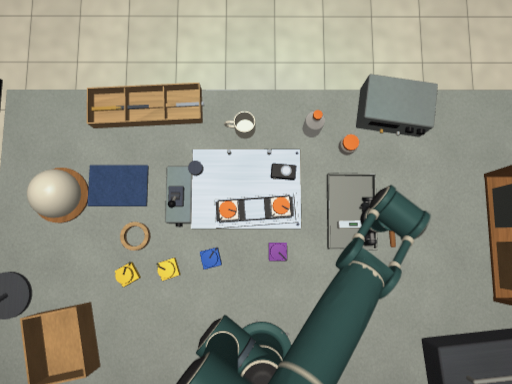

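View pics/w3.png

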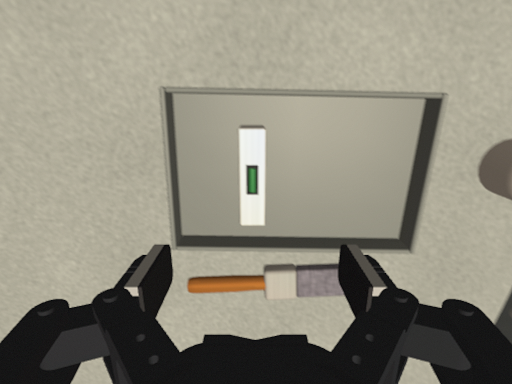

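Request:
arm_command --series '[[[0.012, 0.005, -0.005, 0, 2.2, -3.1, 1], [0.012, 0, 0, 0, 2.2, -3.1, 1], [0.012, 0, 0, 0, 2.1, -3.1, 1], [0.012, 0, 0, 0, 2.1, -3.1, 1], [0.012, 0, 0, 0, 2.1, -3.2, 1], [0.012, 0, 0, 0, 2.0, -3.2, 1], [0.012, 0, 0, 1.5, 2.0, -3.2, 1], [0.012, 0, 0, 2.5, 1.8, -3, 1], [0, 0, 0, 0, 0, 0, 1]]]'

```text
time: 8.25
tool_pos: [0.63, -0.076, 0.1612]
tcp_rot: [1.284, 1.133, -1.272]
wrist_force: [-0.8, -0.1, 0.9]
width: 0.999
```

```bash
python3 - <<'E'
from h import *
snap('top','t3')
im,d,K,E=load('t3'); p=cloud(d,K,E)
show([.621,-.078,.086],-.09)
E
```

```text
at [ 0.6301 -0.0776  0.163 ] yaw -0.1007 down [ 0.024 -0.016 -1.   ] F [-0.43  0.75  0.79] w 0.999 t 8.3
[-0.005, 0.007, -0.013, 3.84, -0.55, 0.01]
[-0.005, 0.007, -0.013, 3.85, -0.5, 0.04]
```

Request:
arm_command --series '[[[-0.005, 0.007, -0.013, 3.5, -0.5, 0, 1], [-0.005, 0.007, -0.01, 2.5, -0.5, 0, 1], [0, 0, 0, 0, 0, 0, 1]]]'

```text
time: 8.6
tool_pos: [0.6229, -0.0793, 0.1052]
tcp_rot: [1.277, 1.159, -1.27]
wrist_force: [-0.5, 0.4, -0.6]
width: 0.998
```

```bash
python3 - <<'E'
from h import *
show([.621,-.078,.086],-.09)
E
```

```text
at [ 0.6229 -0.0793  0.1052] yaw -0.0894 down [ 0.008 -0.002 -1.   ] F [-0.54  0.38 -0.59] w 0.998 t 8.6
[0.001, 0.001, -0.008, 1.92, -0.22, -0.11]
```

Request:
arm_command --series '[[[0, 0, -0.008, 1.5, -0.2, -0.1, 1], [0, 0, 0, 0.5, 0, 0, 1], [0, 0, 0, 0, 0, 0, 0], [0, 0, 0, 0, 0, 0, 0], [0, 0, 0, 0, 0, 0, 0], [0, 0, 0, 0, 0, 0, 0]]]'

```text
time: 9.2
tool_pos: [0.6241, -0.0812, 0.0905]
tcp_rot: [1.279, 1.156, -1.272]
wrist_force: [0.6, -0.2, -2.1]
width: 0.574
```

```bash
python3 - <<'E'
from h import *
show([.56,-.32,.19],0)
E
```

```text
at [ 0.6241 -0.0812  0.0905] yaw -0.0924 down [ 0.008 -0.003 -1.   ] F [ 0.57 -0.19 -2.1 ] w 0.574 t 9.2
[-0.013, 0.0, -0.001, -1.42, -0.59, 3.49]
[-0.013, 0.0, -0.001, -1.42, -0.63, 3.48]
[-0.013, 0.0, -0.001, -1.42, -0.68, 3.47]
[-0.013, 0.0, -0.001, -1.42, -0.73, 3.46]
[-0.013, 0.0, -0.001, -1.42, -0.78, 3.45]
[-0.013, 0.0, -0.001, -1.42, -0.82, 3.44]
[-0.013, 0.0, -0.001, -1.42, -0.87, 3.42]
```

Request:
arm_command --series '[[[0, 0, 0, -3, 0, 0, 0], [0, 0, 0, -4, 0, 0, 0], [-0.013, 0, 0, -3, -0.6, 3, 0], [-0.013, 0, 0, 0, -0.9, 4, 0], [-0.013, 0, 0, 0, -0.9, 4, 0], [-0.013, 0, 0, 0, -0.9, 4, 0], [-0.013, 0, 0, 0, -0.9, 3.5, 0], [-0.013, 0, 0, 0, -0.9, 3, 0], [-0.013, 0, 0, 0, 0, 0, 0]]]'

```text
time: 10.1
tool_pos: [0.559, -0.2986, 0.1968]
tcp_rot: [1.203, 1.199, -1.198]
wrist_force: [0.4, 0.2, -2.0]
width: 0.573
```

```bash
python3 - <<'E'
from h import *
snap('wrist','w4')
show([.56,-.32,.1],0)
E
```

```text
at [ 0.5595 -0.297   0.1968] yaw 0.0094 down [ 0.012 -0.006 -1.   ] F [-0.24  0.22 -1.78] w 0.573 t 10.15
[0.003, 0.002, -0.004, 3.23, -0.03, 0.75]
[0.003, 0.002, -0.004, 3.23, -0.01, 0.75]
[0.003, 0.002, -0.004, 3.23, 0.0, 0.76]
```

View pics/w4.png

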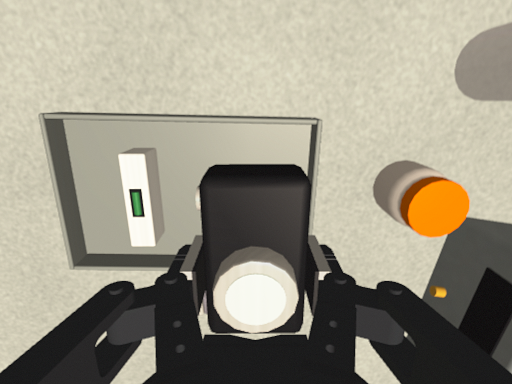

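Request:
arm_command --series '[[[0, 0, -0.01, 3.5, -0.5, 0.6, 0], [0, 0, 0, 3.5, -0.5, 0.6, 0], [0, 0, 0, 3.5, -0.5, 0.6, 0], [0, 0, 0, 2.5, 0, 0, 0], [0, 0, 0, 1, 0, 0, 0], [0, 0, 0, 0, 0, 0, 0]]]'

```text
time: 10.75
tool_pos: [0.5495, -0.312, 0.0555]
tcp_rot: [1.2, 1.205, -1.198]
wrist_force: [0.2, 0.1, -1.4]
width: 0.576
```

```bash
python3 - <<'E'
from h import *
show([.545,-.32,.038],0)
E
```

```text
at [ 0.5495 -0.312   0.0555] yaw 0.0117 down [ 0.008 -0.006 -1.   ] F [ 0.18  0.13 -1.35] w 0.576 t 10.75
[0.012, 0.006, -0.008, 1.75, -0.47, 0.78]
```

Request:
arm_command --series '[[[0, 0, 0, 1.2, -0.3, 0.5, 0], [0, 0, 0, 0.8, 0, 0, 0], [0, 0, 0, 0.2, 0, 0, 0], [0, 0, 0, 0, 0, 0, 0.8], [0, 0, 0, 0, 0, 0, 0.8], [0, 0, 0, 0, 0, 0, 0.8], [0, 0, 0, -3, 0, 0, 0.8], [0, 0, 0, -4, 0, 0, 0.8], [0, 0, 0, -4, 0, 0, 1], [0, 0, 0, -4, 0, 0, 1]]]'

```text
time: 11.75
tool_pos: [0.5454, -0.3151, 0.1868]
tcp_rot: [1.2, 1.207, -1.197]
wrist_force: [-0.2, 0.8, 0.6]
width: 1.0
```

```bash
python3 - <<'E'
from h import *
snap('wrist','w5')
show([.38,.02,.25],np.pi/2)
E
```

```text
at [ 0.5494 -0.3175  0.196 ] yaw 0.0131 down [ 0.018 -0.011 -1.   ] F [ 2.8  -1.41  4.48] w 1.003 t 11.8
[-0.13, 0.002, -0.0, -0.51, -1.37, -2.83]
[-0.13, 0.002, -0.0, -0.5, -0.99, -2.98]
[-0.13, 0.002, -0.0, -0.49, -0.6, -3.08]
[-0.13, 0.002, -0.0, -0.49, -0.19, -3.14]
[-0.13, 0.002, -0.0, -0.48, 0.22, -3.13]
[-0.13, 0.002, -0.0, -0.48, 0.62, -3.08]
[-0.13, 0.002, -0.0, -0.47, 1.01, -2.98]
[-0.13, 0.002, -0.0, -0.47, 1.39, -2.82]
[-0.13, 0.002, -0.0, -0.46, 1.74, -2.62]
[-0.13, 0.002, -0.0, -0.46, 2.07, -2.37]
[-0.13, 0.002, -0.0, -0.45, 2.36, -2.08]
[-0.13, 0.002, -0.0, -0.45, 2.61, -1.76]
```

View pics/w5.png

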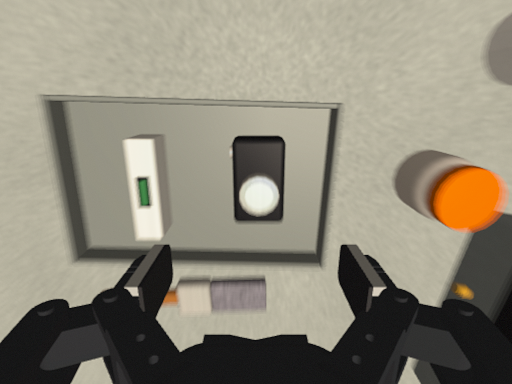

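Request:
arm_command --series '[[[-0.13, 0, 0, -0.5, -1.4, -2.8, 1], [-0.13, 0, 0, -0.5, -1, -3, 1], [-0.13, 0, 0, 0, -0.6, -3.1, 1], [-0.13, 0, 0, 0, -0.2, -3.1, 1], [-0.13, 0, 0, 0, 0.2, -3.1, 1], [-0.13, 0, 0, 0, 0.6, -3.1, 1], [-0.13, 0, 0, 0, 1, -3, 1], [-0.13, 0, 0, 0, 1.4, -2.8, 1], [-0.13, 0, 0, 0, 1.7, -2.6, 1], [-0.13, 0, 0, 0, 2.1, -2.4, 1]]]'

```text
time: 12.8
tool_pos: [0.4053, -0.0378, 0.21]
tcp_rot: [0.151, 1.514, -0.181]
wrist_force: [1.0, 0.6, -0.7]
width: 1.001
```

```bash
python3 - <<'E'
from h import *
show([.405,.02,.19],np.pi/2)
E
```

```text
at [ 0.4053 -0.0378  0.21  ] yaw 1.3577 down [ 0.048 -0.025 -0.999] F [ 1.01  0.62 -0.71] w 1.001 t 12.8
[-0.106, 0.025, 0.01, 0.93, 2.83, -0.68]
[-0.106, 0.025, 0.01, 0.97, 2.88, -0.35]
```

Request:
arm_command --series '[[[-0.106, 0.025, 0.01, 0.9, 2.8, -0.7, 1], [-0.106, 0.02, 0.01, 1, 2.5, -0.4, 1], [0, 0, 0, 0, 0, 0, 1]]]'

```text
time: 13.1
tool_pos: [0.4021, 0.0202, 0.1917]
tcp_rot: [-0.009, 1.56, 0.011]
wrist_force: [0.0, -0.9, 0.4]
width: 1.002
```

```bash
python3 - <<'E'
from h import *
snap('wrist','w6');snap('top','t6')
im,d,K,E=load('t6'); cv2.imwrite('pics/t6c.png',cv2.resize(im[120:290,150:350],None,fx=3.5,fy=3.5,interpolation=cv2.INTER_CUBIC))
show([.405,.02,.088],np.pi/2)
E
```

```text
at [0.4032 0.0184 0.1929] yaw 1.5799 down [ 0.013 -0.    -1.   ] F [-0.46 -0.58  0.09] w 0.998 t 13.2
[0.003, 0.004, 0.0, 3.5, 0.05, 0.01]
[0.003, 0.004, 0.0, 3.5, 0.05, 0.03]
[0.003, 0.004, 0.0, 3.5, 0.05, 0.04]
```

View pics/w6.png

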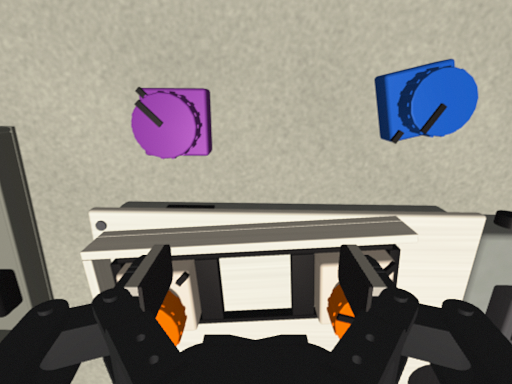

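View pics/t6c.png

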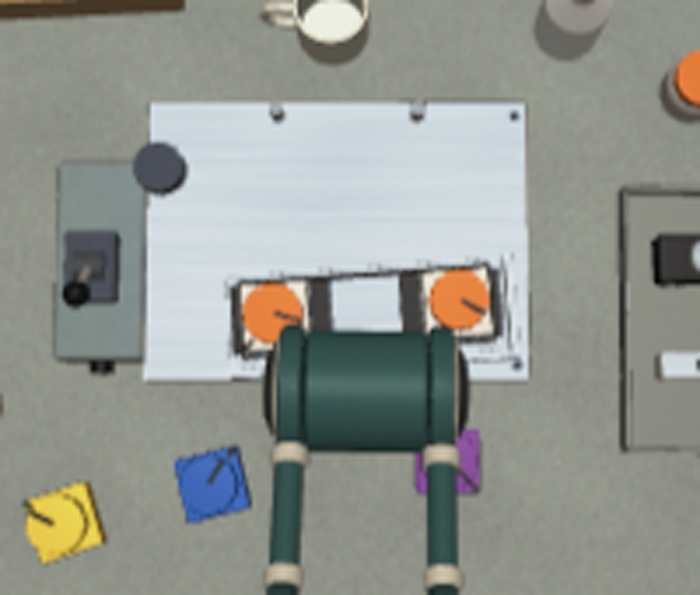

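```bash
python3 - <<'E'
from h import *
im,d,K,E=load('w6'); p=cloud(d,K,E); z=p[...,2]
for u in range(100,420,40):
    col=p[150:300,u]; zz=col[:,2]; i=np.where((zz>.094)&(zz<.108))[0]
    if len(i): print(u,col[i[0]].round(4),col[i[-1]].round(4), 150+i[0],150+i[-1])
E
```

```text
100 [ 0.446  -0.112   0.0954] [ 0.4883 -0.1166  0.0994] 247 292
140 [ 0.4443 -0.0784  0.0943] [ 0.4507 -0.0771  0.0997] 245 255
180 [ 0.4419 -0.0442  0.0945] [ 0.4938 -0.0463  0.1006] 243 299
220 [ 0.4398 -0.0103  0.094 ] [ 0.4464 -0.0097  0.101 ] 241 252
260 [0.4365 0.0235 0.0962] [0.4442 0.0235 0.1008] 239 250
300 [0.4348 0.057  0.095 ] [0.4423 0.0567 0.1002] 237 248
340 [0.4322 0.0901 0.0958] [0.4393 0.0897 0.0999] 235 245
380 [0.43   0.1232 0.0957] [0.4578 0.1255 0.1001] 233 265
```

Request:
arm_command --series '[[[0, 0.01, 0, 3.5, 0, 0, 1], [0, 0, 0, 3.5, 0, 0, 1], [0, 0, 0, 2.5, 0, 0, 1], [0, 0, 0, 0.8, 0, 0, 1], [0, 0, 0, 0, 0, 0, 1]]]'

```text
time: 13.7
tool_pos: [0.4108, 0.0136, 0.093]
tcp_rot: [-0.001, 1.553, -0.004]
wrist_force: [-0.1, -0.8, 0.9]
width: 0.998
```

```bash
python3 - <<'E'
from h import *
snap('wrist','w7'); show([.43,.02,.088],np.pi/2)
E
```

```text
at [0.4112 0.0136 0.0936] yaw 1.5694 down [ 0.019 -0.004 -1.   ] F [-0.14 -0.15  0.44] w 1.0 t 13.75
[-0.001, 0.019, 0.004, 0.59, 0.64, 1.87]
```

View pics/w7.png

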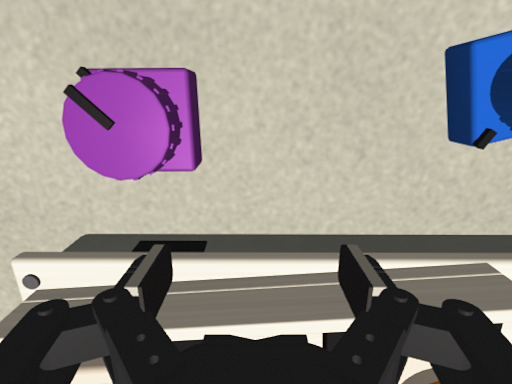

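Request:
arm_command --series '[[[0, 0.01, 0, 0.5, 0.4, 0.8, 1], [0, 0.01, 0, 0.2, 0.2, 1, 1], [0, 0, 0, 0, 0, 1.2, 1], [0, 0, 0, 0, 0, 1.2, 1], [0, 0, 0, 0, 0, 1.2, 1], [0, 0, 0, 0, 0, 1.2, 1]]]'

```text
time: 14.35
tool_pos: [0.4801, 0.0183, 0.0906]
tcp_rot: [0.0, 1.574, -0.006]
wrist_force: [-2.9, -0.2, -1.4]
width: 1.001
```

```bash
python3 - <<'E'
from h import *
show([.571,.02,.088],np.pi/2,vmax=1.2)
E
```

```text
at [0.4801 0.0183 0.0906] yaw 1.5667 down [-0.003 -0.004 -1.   ] F [-2.87 -0.2  -1.43] w 1.001 t 14.35
[-0.001, -0.0, 0.0, 0.03, 0.03, 1.14]
[-0.001, -0.0, 0.0, 0.03, 0.03, 1.14]
[-0.001, -0.0, 0.0, 0.03, 0.02, 1.14]
[-0.001, -0.0, 0.0, 0.03, 0.02, 1.14]
[-0.001, -0.0, 0.0, 0.03, 0.02, 1.14]
[-0.001, -0.0, 0.0, 0.03, 0.02, 1.14]
[-0.001, -0.0, 0.0, 0.03, 0.02, 1.14]
[-0.001, -0.0, 0.0, 0.03, 0.02, 1.14]
```

Request:
arm_command --series '[[[0, 0, 0, 0.1, 0, 1.2, 1], [0, 0, 0, 0, 0, 1.2, 1], [0, 0, 0, 0, 0, 1.2, 1], [0, 0, 0, 0, 0, 1.2, 1], [0, 0, 0, 0, 0, 1.2, 1]]]'

```text
time: 14.85
tool_pos: [0.5456, 0.0178, 0.09]
tcp_rot: [0.0, 1.575, -0.007]
wrist_force: [-4.5, 0.0, 1.0]
width: 0.997
```

```bash
python3 - <<'E'
from h import *
snap('top','t8')
im,d,K,E=load('t8'); cv2.imwrite('pics/t8c.png',cv2.resize(im[120:290,150:350],None,fx=3.5,fy=3.5,interpolation=cv2.INTER_CUBIC))
show([.571,.02,.088],np.pi/2,vmax=1.2)
E
```

```text
at [0.5485 0.0178 0.0906] yaw 1.5663 down [-0.    -0.004 -1.   ] F [2.01 0.23 0.59] w 0.993 t 14.9
[-0.002, -0.0, 0.002, 0.13, 0.12, 1.12]
[-0.002, -0.0, 0.002, 0.13, 0.12, 1.12]
```

View pics/t8c.png

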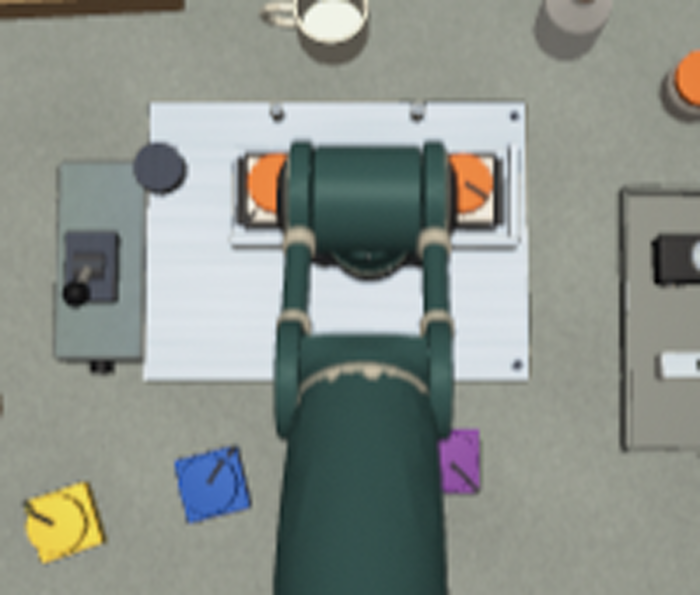

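Request:
arm_command --series '[[[0, 0, 0, 0, 0, 0.9, 1], [0, 0, 0, 0, 0, 0.9, 1]]]'

```text
time: 15.1
tool_pos: [0.5669, 0.0177, 0.0905]
tcp_rot: [0.0, 1.573, -0.007]
wrist_force: [-5.4, -0.2, 4.2]
width: 0.997
```

Request:
arm_command --series '[[[0, 0, 0, 0, 0, 0.4, 1]]]'

```text
time: 15.2
tool_pos: [0.5718, 0.0177, 0.0907]
tcp_rot: [0.0, 1.573, -0.007]
wrist_force: [-5.6, 0.5, 3.2]
width: 1.0
```

Request:
arm_command --series '[[[0, 0, 0, 0, 0, 0.4, 1]]]'

```text
time: 15.3
tool_pos: [0.5732, 0.0176, 0.0905]
tcp_rot: [-0.001, 1.58, -0.006]
wrist_force: [-20.3, -0.8, 17.0]
width: 1.002
```

Request:
arm_command --series '[[[0, 0, 0, 0, 0, 0.4, 1]]]'

```text
time: 15.4
tool_pos: [0.5732, 0.0176, 0.0904]
tcp_rot: [-0.001, 1.59, -0.006]
wrist_force: [-19.2, -0.2, 16.7]
width: 1.001
```

Request:
arm_command --series '[[[0, 0, 0, 0, 0, -1, 1], [0, 0, 0, -1, 0, -2.5, 1], [0, 0, 0, -4, 0, 0, 1], [0, 0, 0, -4, 0, 0, 1], [0, 0, 0, -3, 0, 0, 1]]]'

```text
time: 15.9
tool_pos: [0.537, 0.0183, 0.2091]
tcp_rot: [-0.001, 1.594, -0.006]
wrist_force: [0.8, 0.2, -0.0]
width: 1.002
```

```bash
python3 - <<'E'
from h import *
show([.633,-.17,.21],0)
E
```

```text
at [0.537  0.0183 0.2091] yaw 1.568 down [-0.023 -0.005 -1.   ] F [ 0.78  0.17 -0.01] w 1.002 t 15.9
[0.131, -0.001, 0.002, -0.02, -1.57, 0.8]
[0.131, -0.001, 0.002, -0.02, -1.45, 1.0]
[0.131, -0.001, 0.002, -0.02, -1.31, 1.18]
[0.131, -0.001, 0.002, -0.02, -1.14, 1.34]
[0.131, -0.001, 0.002, -0.02, -0.96, 1.48]
[0.131, -0.001, 0.002, -0.02, -0.76, 1.59]
[0.131, -0.001, 0.002, -0.02, -0.54, 1.68]
[0.131, -0.001, 0.002, -0.02, -0.32, 1.73]
[0.131, -0.001, 0.002, -0.02, -0.09, 1.76]
[0.131, -0.001, 0.002, -0.02, 0.14, 1.76]
[0.131, -0.001, 0.002, -0.01, 0.37, 1.72]
[0.131, -0.001, 0.002, -0.01, 0.59, 1.66]
```

Request:
arm_command --series '[[[0.131, 0, 0, 0, -1.6, 0.8, 1], [0.131, 0, 0, 0, -1.5, 1, 1], [0.131, 0, 0, 0, -1.3, 1.2, 1], [0.131, 0, 0, 0, -1.1, 1.3, 1], [0.131, 0, 0, 0, -1, 1.5, 1], [0.131, 0, 0, 0, -0.8, 1.6, 1], [0.131, 0, 0, 0, -0.5, 1.7, 0.75], [0.131, 0, 0, 0, -0.3, 1.7, 0.75], [0.131, 0, 0, 0, -0.1, 1.8, 0.75], [0.131, 0, 0, 0, 0.1, 1.8, 0.75]]]'

```text
time: 16.9
tool_pos: [0.6305, -0.1475, 0.2266]
tcp_rot: [1.057, 1.273, -1.042]
wrist_force: [-0.9, 0.1, -0.5]
width: 0.751
```

```bash
python3 - <<'E'
from h import *
snap('wrist','w9');show([.633,-.15,.20],0)
im,d,K,E=load('w9'); p=cloud(d,K,E)
s=(p[...,1]<-.09)&(p[...,1]>-.16)&(p[...,2]>.094)&(p[...,2]<.106)&(p[...,0]>.56)&(p[...,0]<.72); q=p[s]
print('flange',len(q), cv2.minAreaRect(q[:,:2].astype(np.float32)), np.percentile(q,[1,99],axis=0).round(4))
E
```

```text
at [ 0.6316 -0.1502  0.2269] yaw 0.2032 down [ 0.029 -0.012 -1.   ] F [ 2.1  -1.63  1.58] w 0.754 t 16.95
[0.101, 0.008, -0.014, 1.34, 0.03, -0.02]
[0.101, 0.008, -0.014, 1.34, 0.05, -0.02]
flange 1929 ((0.6338328123092651, -0.1086520254611969), (0.0373360700905323, 0.09965275228023529), 89.80025482177734) [[ 0.5845 -0.1269  0.0952]
 [ 0.6818 -0.0906  0.1023]]
```

View pics/w9.png

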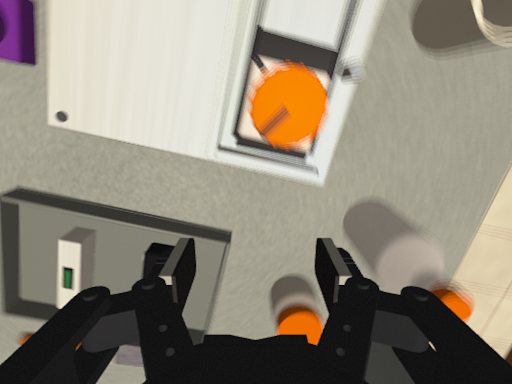

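Request:
arm_command --series '[[[0.101, 0.008, -0.014, 1.5, 0, 0.5, 0.75], [0.101, 0.008, -0.014, 2.5, 0, 0.5, 0.75], [0, 0, 0, 3, 0, 0, 0.75], [0, 0, 0, 0, 0, 0, 0.75]]]'

```text
time: 17.35
tool_pos: [0.639, -0.1631, 0.1592]
tcp_rot: [1.217, 1.196, -1.205]
wrist_force: [-1.7, 0.3, -1.2]
width: 0.751
```

```bash
python3 - <<'E'
from h import *
show([.633,-.155,.09],0)
E
```

```text
at [ 0.639  -0.1631  0.1592] yaw -0.0047 down [ 0.013 -0.003 -1.   ] F [-1.66  0.31 -1.15] w 0.751 t 17.35
[-0.002, 0.001, -0.006, 3.46, -0.35, -0.41]
[-0.002, 0.001, -0.006, 3.46, -0.32, -0.41]
```

Request:
arm_command --series '[[[0, 0, -0.006, 3.4, -0.4, 0, 0.75], [0, 0, -0.006, 2.8, -0.3, 0, 0.75], [0, 0, 0, 0.5, 0, 0, 0.75]]]'

```text
time: 17.65
tool_pos: [0.6373, -0.164, 0.0968]
tcp_rot: [1.211, 1.196, -1.204]
wrist_force: [-0.5, -0.2, -0.5]
width: 0.75
```

```bash
python3 - <<'E'
from h import *
show([.633,-.14,.09],0)
E
```

```text
at [ 0.6373 -0.164   0.0968] yaw -0.0007 down [ 0.012 -0.006 -1.   ] F [-0.46 -0.2  -0.52] w 0.75 t 17.65
[-0.001, 0.006, -0.012, 0.66, -0.44, -2.4]
```

Request:
arm_command --series '[[[0, 0, -0.006, 0.5, -0.3, -1.2, 0.75], [0, 0.003, 0, 0.2, 0, -1.2, 0.75], [0, 0, 0, 0, 0, -1.2, 0.75], [0, 0, 0, 0, 0, -1.0, 0.75], [0, 0, 0, 0, 0, -1.0, 0.75]]]'

```text
time: 18.15
tool_pos: [0.6376, -0.1059, 0.0953]
tcp_rot: [1.21, 1.194, -1.202]
wrist_force: [-0.6, -3.3, -2.1]
width: 0.751
```

```bash
python3 - <<'E'
from h import *
show([.633,-.09,.09],0)
E
```

```text
at [ 0.6376 -0.1059  0.0953] yaw 0.0012 down [ 0.014 -0.007 -1.   ] F [-0.64 -3.29 -2.09] w 0.751 t 18.15
[0.001, 0.007, -0.014, 0.51, -0.47, -1.59]
```

Request:
arm_command --series '[[[0, 0, 0, 0, 0, -0.6, 0.75], [0, 0, 0, 0, 0, -0.5, 0.75]]]'

```text
time: 18.35
tool_pos: [0.6379, -0.0929, 0.0961]
tcp_rot: [1.208, 1.194, -1.2]
wrist_force: [-0.2, -3.3, -2.1]
width: 0.749
```

Request:
arm_command --series '[[[0, 0, 0, 0, 0, -0.4, 0.75]]]'

```text
time: 18.45
tool_pos: [0.638, -0.0888, 0.0962]
tcp_rot: [1.207, 1.193, -1.199]
wrist_force: [0.2, -18.7, -3.2]
width: 0.751
```

Request:
arm_command --series '[[[0, 0, 0, 0, 0, -0.4, 0.75]]]'

```text
time: 18.55
tool_pos: [0.6381, -0.0887, 0.0965]
tcp_rot: [1.2, 1.188, -1.201]
wrist_force: [-1.6, -26.0, -2.8]
width: 0.749
```

Request:
arm_command --series '[[[0, 0, 0, 0, 0, -0.3, 0.75]]]'

```text
time: 18.65
tool_pos: [0.6381, -0.0889, 0.0965]
tcp_rot: [1.196, 1.184, -1.204]
wrist_force: [-0.5, -10.9, -2.8]
width: 0.747
```

Request:
arm_command --series '[[[0, 0.008, -0.01, 0, 0, 1, 0.75], [0, 0, 0, 0, 0, 3, 0.75], [0, 0, 0, -4, 0, 0, 0.75], [0, 0, 0, -4, 0, 0, 1], [0, 0, 0, -4, 0, -3, 1], [0, 0, 0, -4, -1, -4, 1], [0, 0, 0, -4, -1, -4, 1], [0, 0, 0, -2, -1, -4, 1], [0, 0, 0, 0, -1, -4, 1], [0, 0, 0, 0, 0, 0, 1]]]'

```text
time: 19.65
tool_pos: [0.6017, 0.0588, 0.3185]
tcp_rot: [1.221, 1.203, -1.199]
wrist_force: [0.6, -1.1, 0.1]
width: 0.999
```

```bash
python3 - <<'E'
from h import *
im,d,K,E=snap('wrist','w10');show([.60,.08,.35],0)
cv2.imwrite('pics/w10b.png',cv2.resize(im,None,fx=1.56,fy=1.56,interpolation=cv2.INTER_CUBIC))
E
python3 meas.py w10
```

```text
at [0.6026 0.0569 0.3189] yaw -0.0034 down [ 0.014  0.004 -1.   ] F [ 0.78 -0.38  2.02] w 1.002 t 19.7
[-0.003, -0.004, -0.014, -3.1, -0.22, -2.32]
deck z 0.06092719056360921
cap [ 0.6196 -0.0301  0.016   0.135 ]
cap [ 0.6481 -0.0375  0.0219  0.1349]
blob px 277.0 140.0 ztop 0.1348 c [0.6389 0.0633] size [0.0577 0.2319] ang 0.0
```

View pics/w10b.png

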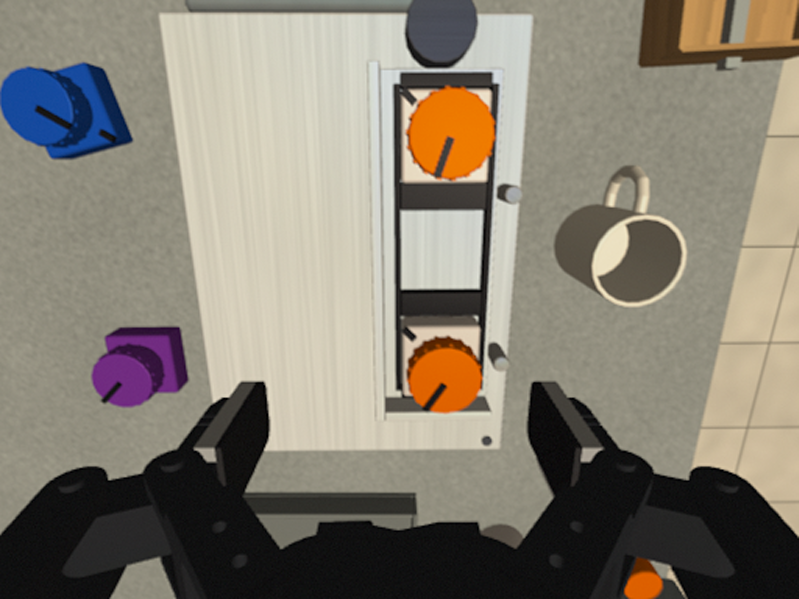

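```bash
python3 - <<'E'
from h import *
show([.639,.152,.22],1.3)
im,d,K,E=load('w10'); p=cloud(d,K,E); hsv=cv2.cvtColor(im,cv2.COLOR_BGR2HSV)
s=(p[...,2]>.131)&(p[...,2]<.139)&(p[...,0]>.58)&(p[...,0]<.69)
for a,b in [(-.08,.03),(.1,.2)]:
    m=s&(p[...,1]>a)&(p[...,1]<b); q=p[m][:,:2].astype(np.float32); print(cv2.minEnclosingCircle(q),q.mean(0))
    dk=m&(hsv[...,2]<90); t=p[dk][:,:2]; c=np.array(cv2.minEnclosingCircle(q)[0]); far=t[np.argsort(-np.linalg.norm(t-c,axis=1))[:15]].mean(0)-c
    an=np.degrees(np.arctan2(far[1],far[0])); print('rib',len(t),far.round(4),an,'open rad',np.radians((an-135)%360))
E
```

```text
at [0.6026 0.0569 0.3189] yaw -0.0034 down [ 0.014  0.004 -1.   ] F [ 0.78 -0.38  2.02] w 1.002 t 19.7
[-0.13, 0.001, -0.001, 1.0, 0.35, -0.95]
[-0.13, 0.001, -0.001, 1.0, 0.47, -0.89]
[-0.13, 0.001, -0.001, 1.0, 0.58, -0.83]
[-0.13, 0.001, -0.001, 1.0, 0.69, -0.74]
[-0.13, 0.001, -0.001, 1.0, 0.78, -0.65]
[-0.13, 0.001, -0.001, 1.0, 0.86, -0.54]
[-0.13, 0.001, -0.001, 0.99, 0.92, -0.42]
[-0.13, 0.001, -0.001, 0.99, 0.97, -0.3]
[-0.13, 0.001, -0.001, 0.99, 1.0, -0.17]
[-0.13, 0.001, -0.001, 0.99, 1.02, -0.04]
((0.6377479434013367, -0.024202359840273857), 0.028922274708747864) [ 0.63820595 -0.0236815 ]
rib 82 [-0.0143 -0.0081] -150.48524669159622 open rad 1.3005277865429836
((0.6383866667747498, 0.15039949119091034), 0.02876383811235428) [0.63787043 0.15098041]
rib 84 [-0.0078 -0.0231] -108.71714731485872 open rad 2.0295186429672443
```

Request:
arm_command --series '[[[-0.13, 0, 0, 1, 0.3, -0.9, 1], [-0.13, 0, 0, 1, 0.5, -0.9, 1], [-0.13, 0, 0, 1, 0.6, -0.8, 1], [-0.13, 0, 0, 1, 0.7, -0.7, 1], [-0.13, 0, 0, 1, 0.8, -0.6, 1], [-0.13, 0, 0, 1, 0.9, -0.5, 1], [-0.13, 0, 0, 1, 0.9, -0.4, 1], [-0.13, 0, 0, 1, 1, -0.3, 1], [-0.13, 0, 0, 1, 1, -0.2, 1], [0, 0, 0, 0, 0, 0, 1]]]'

```text
time: 20.7
tool_pos: [0.6405, 0.1362, 0.225]
tcp_rot: [0.293, 1.542, -0.279]
wrist_force: [-0.7, -0.1, 0.3]
width: 1.0
```

```bash
python3 - <<'E'
from h import *
show([.638,.151,.18],1.25)
E
```

```text
at [0.6405 0.1362 0.225 ] yaw 1.2054 down [ 0.011  0.007 -1.   ] F [-0.7  -0.13  0.28] w 1.0 t 20.7
[-0.022, 0.004, -0.005, 2.25, 0.62, -0.4]
[-0.022, 0.004, -0.005, 2.25, 0.64, -0.38]
```

Request:
arm_command --series '[[[0, 0.005, -0.007, 2.5, 0.6, -0.4, 1], [0, 0.004, -0.005, 2, 0.6, -0.4, 1], [0, 0, 0, 0, 0, 0, 1]]]'

```text
time: 21.0
tool_pos: [0.6391, 0.1479, 0.1794]
tcp_rot: [0.294, 1.552, -0.296]
wrist_force: [0.3, 0.5, 0.4]
width: 1.003
```

```bash
python3 - <<'E'
from h import *
show([.638,.151,.128],1.2)
E
```

```text
at [0.6391 0.1479 0.1794] yaw 1.1946 down [-0.002 -0.001 -1.   ] F [0.25 0.46 0.36] w 1.003 t 21.0
[-0.003, -0.001, 0.001, 2.57, 0.13, -0.1]
[-0.003, -0.001, 0.001, 2.57, 0.13, -0.1]
```

Request:
arm_command --series '[[[0, 0, 0, 2.6, 0.1, -0.1, 1], [0, 0, 0, 2, 0.1, -0.1, 1], [0, 0, 0, 0.3, 0, 0, 1], [0, 0, 0, 0, 0, 0, 1]]]'

```text
time: 21.4
tool_pos: [0.6401, 0.1487, 0.1325]
tcp_rot: [0.299, 1.548, -0.3]
wrist_force: [-0.9, -0.0, 0.4]
width: 1.002
```

```bash
python3 - <<'E'
from h import *
show([.638,.151,.128],1.2)
E
```

```text
at [0.6401 0.1487 0.1325] yaw 1.1886 down [ 0.002 -0.001 -1.   ] F [-0.88 -0.04  0.41] w 1.002 t 21.4
[-0.011, 0.002, 0.0, 0.44, 0.14, -0.28]
```

Request:
arm_command --series '[[[0, 0, 0, 0.4, 0.1, -0.2, 1], [0, 0, 0, 0.2, 0, 0, 0], [0, 0, 0, 0, 0, 0, 0], [0, 0, 0, 0, 0, 0, 0], [0, 0, 0, 0, 0, 0, 0], [0, 0, 0, 0, 0, 0, 0]]]' --newtons 35

```text
time: 22.0
tool_pos: [0.6416, 0.1506, 0.1316]
tcp_rot: [0.302, 1.54, -0.299]
wrist_force: [0.5, 0.1, -1.7]
width: 0.643
```

Request:
arm_command --series '[[[0.14, 0, 0, 0, 0, 0, 0], [0.14, 0, 0, 0, 0, 0, 0], [0.14, 0, 0, 0, 0, 0, 0], [0.14, 0, 0, 0, 0, 0, 0], [0.14, 0, 0, 0, 0, 0, 0]]]'

```text
time: 22.5
tool_pos: [0.6408, 0.15, 0.1314]
tcp_rot: [0.863, 1.386, -0.859]
wrist_force: [-0.9, -1.4, -0.2]
width: 0.642
```

```bash
python3 - <<'E'
from h import *
show([.638,.151,.128],1.2)
print(bot.read_state()['torque'],bot.read_state()['q'])
E
```

```text
at [0.6408 0.15   0.1314] yaw 0.4626 down [ 0.008 -0.001 -1.   ] F [-0.89 -1.4  -0.21] w 0.642 t 22.5
[-0.123, 0.001, -0.001, 0.06, -0.03, -0.04]
[-0.123, 0.001, -0.001, 0.06, -0.03, -0.04]
[-0.123, 0.001, -0.001, 0.06, -0.02, -0.04]
[-0.123, 0.001, -0.001, 0.06, -0.02, -0.05]
[-0.123, 0.001, -0.001, 0.06, -0.01, -0.05]
[-0.123, 0.001, -0.001, 0.06, -0.01, -0.05]
[-0.0511973   0.17466428  0.1130456 ] [ 0.19351053  0.32436448  1.76122017 -0.00330814  1.04881346 -0.26744957]
```

Request:
arm_command --series '[[[0.14, 0, 0, 0, 0, 0, 0], [0.14, 0, 0, 0, 0, 0, 0], [0.14, 0, 0, 0, 0, 0, 0], [0.14, 0, 0, 0, 0, 0, 0], [0.14, 0, 0, 0, 0, 0, 0], [0.14, 0, 0, 0, 0, 0, 0], [0.14, 0, 0, 0, 0, 0, 0]]]'

```text
time: 23.2
tool_pos: [0.6373, 0.1499, 0.1311]
tcp_rot: [1.605, 0.889, -1.608]
wrist_force: [-1.5, 0.5, -0.8]
width: 0.648
```

```bash
python3 - <<'E'
from h import *
show([.638,.151,.128],-.5)
print(bot.read_state()['torque'],bot.read_state()['q'])
E
```

```text
at [0.6373 0.1499 0.1311] yaw -0.5577 down [-0.    -0.003 -1.   ] F [-1.49  0.5  -0.75] w 0.648 t 23.2
[-0.058, 0.002, -0.001, 0.31, -0.0, -0.13]
[0.22259369 0.17584762 0.06780104] [ 0.19418413  0.32327599  1.76323339 -0.00286936  1.05582764  0.75329018]
```

Request:
arm_command --series '[[[0.08, 0, 0, 0, 0, 0, 0], [0.08, 0, 0, 0, 0, 0, 0], [0.08, 0, 0, 0, 0, 0, 0]]]'

```text
time: 23.5
tool_pos: [0.6366, 0.1505, 0.1311]
tcp_rot: [1.773, 0.71, -1.777]
wrist_force: [0.6, 1.0, 0.2]
width: 0.645
```

```bash
python3 - <<'E'
from h import *
show([.638,.151,.128],-.5)
print(bot.read_state()['torque'],bot.read_state()['q'][5])
E
```

```text
at [0.6366 0.1505 0.1311] yaw -0.8087 down [-0.002 -0.002 -1.   ] F [0.56 1.05 0.2 ] w 0.645 t 23.5
[-0.103, 0.001, 0.0, 0.1, 0.02, -0.05]
[-0.103, 0.001, 0.0, 0.1, 0.02, -0.04]
[-0.103, 0.001, 0.0, 0.1, 0.03, -0.04]
[0.18452097 0.05556321 0.10383352] 1.004614814522239
```

Request:
arm_command --series '[[[0.06, 0, 0, 0, 0, 0, 0], [0.06, 0, 0, 0, 0, 0, 0]]]'

```text
time: 23.7
tool_pos: [0.6369, 0.1506, 0.1311]
tcp_rot: [1.853, 0.61, -1.856]
wrist_force: [2.3, -0.7, -1.9]
width: 0.642
```

```bash
python3 - <<'E'
from h import *
show([.638,.151,.128],-.5)
print(bot.read_state()['torque'],bot.read_state()['q'][5])
E
```

```text
at [0.6369 0.1506 0.1311] yaw -0.9327 down [-0.001 -0.002 -1.   ] F [ 2.28 -0.73 -1.92] w 0.642 t 23.7
[-0.108, 0.001, -0.0, 0.08, 0.01, -0.03]
[-0.108, 0.001, -0.0, 0.08, 0.01, -0.03]
[-0.108, 0.001, -0.0, 0.08, 0.01, -0.03]
[-0.108, 0.001, -0.0, 0.08, 0.02, -0.02]
[-0.01882267 -0.3382815   0.33913696] 1.129211839255372
```

Torque is rising (0.34): probably at the stop. One more nudge to confirm.

Request:
arm_command --series '[[[0.06, 0, 0, 0, 0, 0, 0], [0.06, 0, 0, 0, 0, 0, 0]]]'

```text
time: 23.9
tool_pos: [0.6379, 0.1499, 0.1311]
tcp_rot: [1.93, 0.504, -1.93]
wrist_force: [0.4, -2.2, -1.2]
width: 0.64
```

```bash
python3 - <<'E'
from h import *
show([.638,.151,.128],-.5)
print(bot.read_state()['torque'],bot.read_state()['q'][5])
E
```

```text
at [0.6379 0.1499 0.1311] yaw -1.0551 down [ 0.002 -0.004 -1.   ] F [ 0.4  -2.23 -1.17] w 0.64 t 23.9
[-0.139, 0.001, -0.001, 0.08, -0.02, -0.02]
[-0.139, 0.001, -0.001, 0.08, -0.02, -0.02]
[-0.139, 0.001, -0.001, 0.08, -0.02, -0.02]
[-0.139, 0.001, -0.001, 0.08, -0.01, -0.02]
[-0.36336607 -0.03690637  0.507378  ] 1.2526891241178588
```

Request:
arm_command --series '[[[0, 0, 0, 0, 0, 0, 1], [0, 0, 0, 0, 0, 0, 1], [0, 0, 0, 0, 0, 0, 1], [0, 0, 0, -4, 0, 0, 1], [0, 0, 0, -4, 0, 0, 1], [-0.14, 0, 0, -4, 0, 0, 1], [-0.14, 0, 0, -3, 0, 0, 1], [-0.14, 0, 0, -3, 0, 0, 1], [-0.14, 0, 0, 0, 0, 0, 1], [0, 0, 0, 0, 0, 0, 1]]]'

```text
time: 24.9
tool_pos: [0.6362, 0.1506, 0.3173]
tcp_rot: [1.54, 0.948, -1.548]
wrist_force: [-0.8, 0.1, -1.1]
width: 0.999
```

```bash
python3 - <<'E'
from h import *
im,d,K,E=snap('wrist','w11');show([.638,-.024,.22],1.2)
snap('top','t11')
E
```

```text
at [0.6366 0.1507 0.318 ] yaw -0.47 down [-0.001 -0.004 -1.   ] F [0.37 0.14 0.95] w 0.999 t 24.95
[-0.139, 0.0, 0.0, 0.82, 0.67, 1.29]
[-0.139, 0.0, 0.0, 0.82, 0.48, 1.37]
[-0.139, 0.0, 0.0, 0.82, 0.29, 1.42]
[-0.139, 0.0, 0.0, 0.82, 0.09, 1.45]
[-0.139, 0.0, 0.0, 0.82, -0.11, 1.45]
[-0.139, 0.0, 0.0, 0.82, -0.31, 1.42]
[-0.139, 0.0, 0.0, 0.82, -0.51, 1.36]
[-0.139, 0.0, 0.0, 0.82, -0.69, 1.28]
[-0.139, 0.0, 0.0, 0.82, -0.86, 1.17]
[-0.139, 0.0, 0.0, 0.82, -1.02, 1.04]
[-0.139, 0.0, 0.0, 0.82, -1.15, 0.89]
[-0.139, 0.0, 0.0, 0.82, -1.27, 0.72]
```

View pics/w11.png

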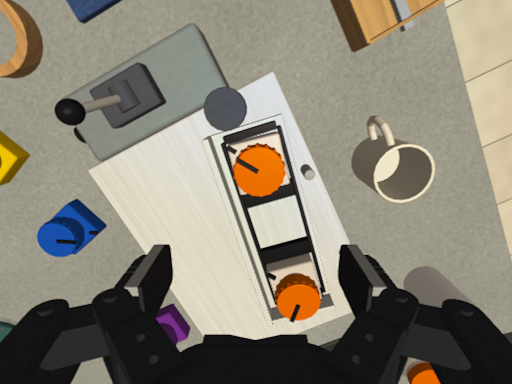

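Request:
arm_command --series '[[[-0.139, 0, 0, 0.8, 0.7, 1.3, 1], [-0.139, 0, 0, 0.8, 0.5, 1.4, 1], [-0.139, 0, 0, 0.8, 0.3, 1.4, 1], [-0.139, 0, 0, 0.8, 0.1, 1.5, 1], [-0.139, 0, 0, 0.8, -0.1, 1.5, 1], [-0.139, 0, 0, 0.8, -0.3, 1.4, 1], [-0.139, 0, 0, 0.8, -0.5, 1.4, 1], [-0.139, 0, 0, 0.8, -0.7, 1.3, 1], [-0.139, 0, 0, 0.8, -0.9, 1.2, 1], [-0.139, 0, 0, 0.8, -1, 1, 1]]]'

```text
time: 26.0
tool_pos: [0.6322, 0.0001, 0.221]
tcp_rot: [0.479, 1.537, -0.497]
wrist_force: [0.3, 1.0, -0.2]
width: 0.998
```

```bash
python3 - <<'E'
from h import *
show([.638,-.024,.19],1.1)
im,d,K,E=load('w11'); c=im[130:215,200:320]; cv2.imwrite('pics/w11c.png',cv2.resize(c,None,fx=6,fy=6,interpolation=cv2.INTER_CUBIC))
E
```

```text
at [6.322e-01 1.000e-04 2.210e-01] yaw 0.95 down [-0.024 -0.004 -1.   ] F [ 0.32  1.   -0.19] w 0.998 t 26.0
[-0.075, -0.009, 0.008, 1.55, -0.79, 0.96]
[-0.075, -0.009, 0.008, 1.55, -0.87, 0.89]
```

View pics/w11c.png

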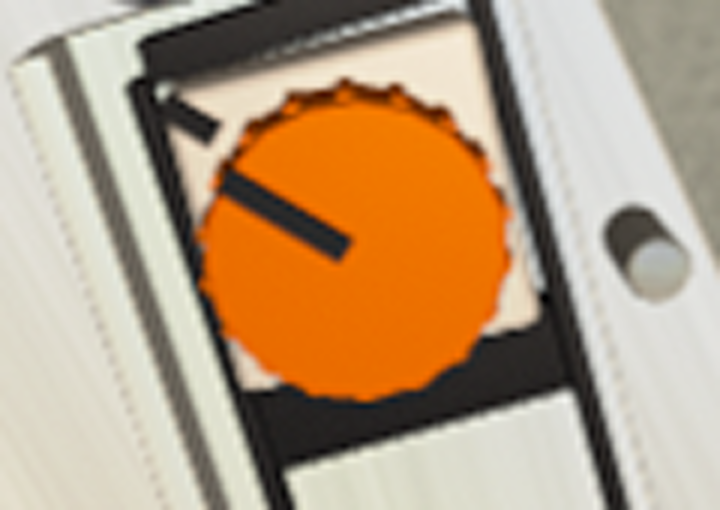

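Request:
arm_command --series '[[[-0.075, -0.012, 0.01, 1.5, -0.8, 1, 1], [-0.075, -0.009, 0.008, 1.5, -0.8, 0.8, 1], [0, 0, 0, 0.5, 0, 0, 1], [0, 0, 0, 0, 0, 0, 1]]]'

```text
time: 26.4
tool_pos: [0.6336, -0.0257, 0.1776]
tcp_rot: [0.374, 1.546, -0.375]
wrist_force: [0.5, 0.2, 0.1]
width: 0.998
```

```bash
python3 - <<'E'
from h import *
show([.638,-.024,.129],1.1)
E
```

```text
at [ 0.6336 -0.0257  0.1776] yaw 1.0942 down [-0.008  0.001 -1.   ] F [0.48 0.17 0.09] w 0.998 t 26.4
[-0.003, -0.004, 0.001, 2.43, 0.18, 0.18]
[-0.003, -0.004, 0.001, 2.43, 0.18, 0.17]
```

Request:
arm_command --series '[[[0, -0.005, 0, 2.4, 0.2, 0.3, 1], [0, -0.003, 0, 2.2, 0.2, 0.3, 1], [0, 0, 0, 0.4, 0, 0, 1], [0, 0, 0, 0, 0, 0, 1]]]'

```text
time: 26.8
tool_pos: [0.6415, -0.0225, 0.1282]
tcp_rot: [0.378, 1.537, -0.381]
wrist_force: [0.3, 0.1, 0.1]
width: 0.999
```

```bash
python3 - <<'E'
from h import *
show([.638,-.024,.129],1.1)
E
```

```text
at [ 0.6415 -0.0225  0.1282] yaw 1.0862 down [ 0.    -0.002 -1.   ] F [0.27 0.1  0.11] w 0.999 t 26.8
[-0.014, 0.001, 0.002, -0.08, -0.29, -0.24]
```

Request:
arm_command --series '[[[0, 0, 0, -0.1, -0.3, -0.2, 1], [0, 0, 0, 0, 0, 0, 0], [0, 0, 0, 0, 0, 0, 0], [0, 0, 0, 0, 0, 0, 0], [0, 0, 0, 0, 0, 0, 0], [0, 0, 0, 0, 0, 0, 0]]]' --newtons 35

```text
time: 27.4
tool_pos: [0.6449, -0.0316, 0.1411]
tcp_rot: [0.368, 1.516, -0.386]
wrist_force: [0.8, -1.2, 0.1]
width: 0.143
```

Request:
arm_command --series '[[[0.14, 0, 0, 0, 0, 0, 0], [0.14, 0, 0, 0, 0, 0, 0], [0.14, 0, 0, 0, 0, 0, 0], [0.14, 0, 0, 0, 0, 0, 0], [0.14, 0, 0, 0, 0, 0, 0], [0.14, 0, 0, 0, 0, 0, 0], [0.14, 0, 0, 0, 0, 0, 0], [0.14, 0, 0, 0, 0, 0, 0]]]'

```text
time: 28.2
tool_pos: [0.6483, -0.0317, 0.1466]
tcp_rot: [1.271, 1.138, -1.252]
wrist_force: [0.5, -0.3, -0.2]
width: -0.003
```

```bash
python3 - <<'E'
from h import *
show([.638,-.024,.129],0,wmax=1)
print(bot.read_state()['torque'],bot.read_state()['q'][5])
E
```

```text
at [ 0.6483 -0.0317  0.1466] yaw -0.0798 down [ 0.029 -0.015 -0.999] F [ 0.46 -0.32 -0.24] w -0.003 t 28.2
[-0.08, 0.014, -0.029, 1.71, -1.14, -0.71]
[-0.13460223  0.00023096  0.04038192] 0.006323301970935705
```

Request:
arm_command --series '[[[0, 0, 0, -4, 0, 0, 0], [0, 0.014, -0.029, -4, 0, 0, 1], [0, 0, 0, -4, 0, 0, 1], [0, 0, 0, -4, 0, -3, 1], [0, 0, 0, -2, 0, -3, 1], [0, 0, 0, 0, 0, -3, 1], [0, 0, 0, 0, 0, 0, 1]]]'

```text
time: 28.9
tool_pos: [0.6522, 0.0641, 0.3344]
tcp_rot: [1.281, 1.176, -1.27]
wrist_force: [0.4, -0.6, -0.1]
width: 0.992
```

```bash
python3 - <<'E'
from h import *
im,d,K,E=snap('wrist','w12');show([.638,-.024,.22],1.1,vmax=20,wmax=2)
cv2.imwrite('pics/w12b.png',cv2.resize(im,None,fx=1.56,fy=1.56,interpolation=cv2.INTER_CUBIC))
E
```

```text
at [0.6523 0.0625 0.3348] yaw -0.0883 down [-0.001  0.009 -1.   ] F [ 0.49 -0.05  1.26] w 1.001 t 28.95
[-1.188, -0.009, -0.004, 11.4, -0.64, 8.85]
```

View pics/w12b.png

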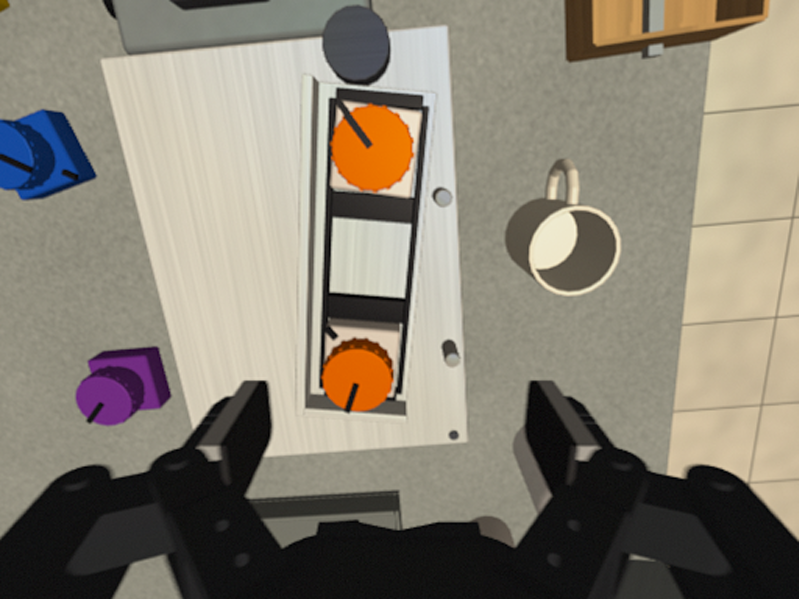

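```bash
cat > car.py <<'E'
from h import *
import sys
im,d,K,E=load(sys.argv[1]); p=cloud(d,K,E)
s=(p[...,2]>.131)&(p[...,2]<.139)&(p[...,0]>.45)&(p[...,0]<.69)
m1=s&(p[...,1]>-.10)&(p[...,1]<.05); m3=s&(p[...,1]>.08)&(p[...,1]<.22)
c1,c3=[np.array(cv2.minEnclosingCircle(p[m][:,:2].astype(np.float32))[0]) for m in (m1,m3)]
v=c3-c1; yaw=np.arctan2(-v[0],v[1]); Rz=np.array([[np.cos(yaw),-np.sin(yaw)],[np.sin(yaw),np.cos(yaw)]])
print('cap1',c1.round(4),'cap3',c3.round(4),'dist',np.linalg.norm(v).round(4),'yaw',yaw.round(4),'carrier',((c1+c3)/2-Rz@[.006,.004]).round(4),'home .633 .060')
# flange near, top z .1: outer line
f=(p[...,2]>.095)&(p[...,2]<.104)&(p[...,0]<c1[0]-.03)&(p[...,0]>c1[0]-.075)&(p[...,1]>-.09)&(p[...,1]<.19)
q=p[f]; 
if len(q)>50:
    l=np.polyfit(q[:,1],q[:,0],1); print('flange near yaw',-l[0].round(4),'x at y=.06',np.polyval(l,.06).round(4),'(mid of 8mm, home .587)',len(q))
E
python3 car.py w12; python3 car.py w10
```

```text
cap1 [ 0.6106 -0.0226] cap3 [0.6412 0.1497] dist 0.175 yaw -0.1758 carrier [0.6193 0.0607] home .633 .060
flange near yaw -0.1098 x at y=.06 0.5723 (mid of 8mm, home .587) 990
cap1 [ 0.6377 -0.0242] cap3 [0.6384 0.1504] dist 0.1746 yaw -0.0037 carrier [0.6321 0.0591] home .633 .060
flange near yaw 0.0036 x at y=.06 0.5898 (mid of 8mm, home .587) 1726
```

```bash
python3 car.py w11
```

```text
cap1 [ 0.6092 -0.0237] cap3 [0.641  0.1503] dist 0.1769 yaw -0.1811 carrier [0.6185 0.0604] home .633 .060
flange near yaw -0.1143 x at y=.06 0.5718 (mid of 8mm, home .587) 804
```

```bash
python3 - <<'E'
from h import *
show([.610,-.023,.23],1.1)
E
```

```text
at [0.6523 0.0625 0.3348] yaw -0.0883 down [-0.001  0.009 -1.   ] F [ 0.49 -0.05  1.26] w 1.001 t 28.95
[-0.132, -0.001, -0.0, 1.16, -0.38, 1.0]
[-0.132, -0.001, -0.0, 1.16, -0.51, 0.94]
[-0.132, -0.001, -0.0, 1.16, -0.63, 0.86]
[-0.132, -0.001, -0.0, 1.16, -0.74, 0.77]
[-0.132, -0.001, -0.0, 1.16, -0.83, 0.67]
[-0.132, -0.001, -0.0, 1.16, -0.91, 0.55]
[-0.132, -0.001, -0.0, 1.16, -0.97, 0.42]
[-0.132, -0.001, -0.0, 1.16, -1.02, 0.29]
[-0.132, -0.001, -0.0, 1.16, -1.05, 0.15]
```

Request:
arm_command --series '[[[-0.132, 0, 0, 1.2, -0.4, 1, 1], [-0.132, 0, 0, 1.2, -0.5, 0.9, 1], [-0.132, 0, 0, 1.2, -0.6, 0.9, 1], [-0.132, 0, 0, 1.2, -0.7, 0.8, 1], [-0.132, 0, 0, 1.2, -0.8, 0.7, 1], [-0.132, 0, 0, 1.2, -0.9, 0.6, 1], [-0.132, 0, 0, 1.2, -1, 0.4, 1], [-0.132, 0, 0, 1.2, -1, 0.3, 1], [-0.132, 0, 0, 1.2, -1, 0.2, 1], [0, 0, 0, 0, 0, 0, 1]]]'

```text
time: 29.95
tool_pos: [0.6061, -0.0332, 0.2166]
tcp_rot: [0.342, 1.558, -0.331]
wrist_force: [-0.3, 0.2, 0.2]
width: 0.998
```

```bash
python3 - <<'E'
from h import *
show([.610,-.023,.170],1.1)
E
```

```text
at [ 0.6061 -0.0332  0.2166] yaw 1.1427 down [-0.012  0.01  -1.   ] F [-0.3   0.23  0.23] w 0.998 t 29.95
[0.021, -0.007, -0.002, 2.33, 0.54, -0.0]
[0.021, -0.007, -0.002, 2.33, 0.54, -0.03]
```

Request:
arm_command --series '[[[0, -0.01, 0, 2.3, 0.6, 0, 1], [0, -0.005, -0.01, 2, 0.5, 0, 1], [0, 0, 0, 0, 0, 0, 1]]]'

```text
time: 30.25
tool_pos: [0.6106, -0.0244, 0.1737]
tcp_rot: [0.342, 1.542, -0.351]
wrist_force: [0.1, -0.2, 0.3]
width: 0.999
```

```bash
python3 - <<'E'
from h import *
im,d,K,E=snap('wrist','w13')
show([.610,-.023,.130],1.1)
E
```

```text
at [ 0.6113 -0.0247  0.1751] yaw 1.1294 down [ 0.001 -0.006 -1.   ] F [ 0.1  -0.33  1.43] w 0.999 t 30.3
[0.015, 0.002, 0.002, 2.26, 0.06, -0.1]
[0.015, 0.002, 0.002, 2.26, 0.05, -0.1]
```

View pics/w13.png

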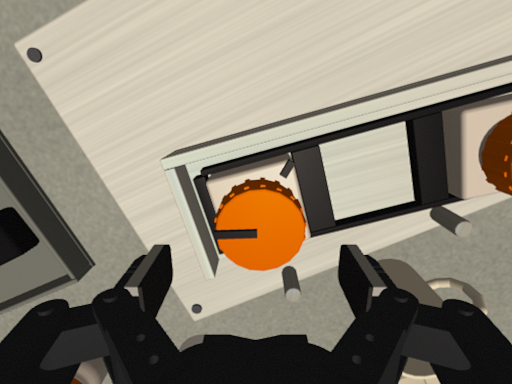

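Request:
arm_command --series '[[[0, 0, 0, 2.2, 0.1, -0.1, 1], [0, 0, 0, 1.8, 0, 0, 1], [0, 0, 0, 0.4, 0, 0, 1], [0, 0, 0, 0, 0, 0, 1]]]'

```text
time: 30.7
tool_pos: [0.6151, -0.0244, 0.1371]
tcp_rot: [0.348, 1.531, -0.353]
wrist_force: [-0.5, -0.4, 0.3]
width: 1.001
```

```bash
python3 - <<'E'
from h import *
show([.6105,-.0227,.131],1.1)
E
```

```text
at [ 0.6151 -0.0244  0.1371] yaw 1.1231 down [ 0.01  -0.006 -1.   ] F [-0.53 -0.43  0.32] w 1.001 t 30.7
[0.023, 0.012, 0.001, 0.61, -0.04, -0.5]
```

Request:
arm_command --series '[[[0, 0.01, 0, 0.6, 0, -0.5, 1], [0, 0, 0, 0.1, 0, -0.1, 1]]]'

```text
time: 30.9
tool_pos: [0.6112, -0.0221, 0.1327]
tcp_rot: [0.351, 1.537, -0.352]
wrist_force: [-0.4, 0.2, -0.0]
width: 0.999
```

Request:
arm_command --series '[[[0, 0, 0, 0, 0, 0, 0], [0, 0, 0, 0, 0, 0, 0], [0, 0, 0, 0, 0, 0, 0], [0, 0, 0, 0, 0, 0, 0], [0, 0, 0, 0, 0, 0, 0]]]' --newtons 35

```text
time: 31.4
tool_pos: [0.6121, -0.022, 0.1346]
tcp_rot: [0.352, 1.535, -0.352]
wrist_force: [-0.3, 0.2, -1.2]
width: 0.642
```

Request:
arm_command --series '[[[0.14, 0, 0, 0, 0, 0, 0], [0.14, 0, 0, 0, 0, 0, 0], [0.14, 0, 0, 0, 0, 0, 0], [0.14, 0, 0, 0, 0, 0, 0], [0.14, 0, 0, 0, 0, 0, 0], [0.14, 0, 0, 0, 0, 0, 0], [0.14, 0, 0, 0, 0, 0, 0], [0.14, 0, 0, 0, 0, 0, 0], [0.14, 0, 0, 0, 0, 0, 0], [0.12, 0, 0, 0, 0, 0, 0]]]'

```text
time: 32.4
tool_pos: [0.6108, -0.0231, 0.1346]
tcp_rot: [1.434, 1.04, -1.433]
wrist_force: [-1.0, 0.4, 0.6]
width: 0.643
```

```bash
python3 - <<'E'
from h import *
show([.6105,-.0227,.131],0,wmax=3)
print(bot.read_state()['torque'],bot.read_state()['q'][5])
E
```

```text
at [ 0.6108 -0.0231  0.1346] yaw -0.3112 down [ 0.003 -0.004 -1.   ] F [-1.05  0.42  0.55] w 0.643 t 32.4
[-0.311, 0.004, -0.004, 0.36, -0.04, -0.03]
[0.02346831 0.10649487 0.07606679] 0.23719981886914013
```

Request:
arm_command --series '[[[0.08, 0, 0, 0, 0, 0, 0], [0.08, 0, 0, 0, 0, 0, 0], [0.08, 0, 0, 0, 0, 0, 0], [0.06, 0, 0, 0, 0, 0, 0]]]'

```text
time: 32.8
tool_pos: [0.6105, -0.0229, 0.1346]
tcp_rot: [1.651, 0.841, -1.651]
wrist_force: [-0.1, 0.5, 0.5]
width: 0.64
```

```bash
cat > tq.py <<'E'
from h import *
show([.6105,-.0227,.131],0,wmax=3)
print(bot.read_state()['torque'],bot.read_state()['q'][5])
E
python3 tq.py
```

```text
at [ 0.6105 -0.0229  0.1346] yaw -0.6247 down [ 0.002 -0.004 -1.   ] F [-0.13  0.47  0.53] w 0.64 t 32.8
[-0.625, 0.003, -0.003, 0.36, -0.01, -0.02]
[0.02983855 0.07286546 0.09531485] 0.5509622297222505
```

Request:
arm_command --series '[[[0.05, 0, 0, 0, 0, 0, 0], [0.05, 0, 0, 0, 0, 0, 0]]]'

```text
time: 33.0
tool_pos: [0.6103, -0.0228, 0.1346]
tcp_rot: [1.721, 0.767, -1.721]
wrist_force: [-1.0, 0.7, 0.6]
width: 0.641
```

```bash
python3 tq.py
```

```text
at [ 0.6103 -0.0228  0.1346] yaw -0.7288 down [ 0.002 -0.004 -1.   ] F [-0.99  0.74  0.56] w 0.641 t 33.0
[-0.729, 0.003, -0.003, 0.36, 0.0, -0.02]
[0.06558939 0.11067633 0.10211921] 0.6552070272432378
```

Request:
arm_command --series '[[[0.05, 0, 0, 0, 0, 0, 0], [0.05, 0, 0, 0, 0, 0, 0]]]'

```text
time: 33.2
tool_pos: [0.6103, -0.0227, 0.1346]
tcp_rot: [1.789, 0.688, -1.79]
wrist_force: [-0.5, 0.1, 0.4]
width: 0.645
```

```bash
python3 tq.py
```

```text
at [ 0.6103 -0.0227  0.1346] yaw -0.8326 down [ 0.001 -0.004 -1.   ] F [-0.48  0.15  0.44] w 0.645 t 33.2
[-0.833, 0.003, -0.003, 0.36, 0.02, -0.02]
[-0.0376831   0.16488532  0.08460707] 0.7591816736816814
```

Request:
arm_command --series '[[[0.04, 0, 0, 0, 0, 0, 0]]]'

```text
time: 33.3
tool_pos: [0.6102, -0.0227, 0.1346]
tcp_rot: [1.816, 0.655, -1.817]
wrist_force: [-0.3, 0.6, 0.6]
width: 0.641
```

```bash
python3 tq.py
```

```text
at [ 0.6102 -0.0227  0.1346] yaw -0.8743 down [ 0.001 -0.004 -1.   ] F [-0.33  0.63  0.56] w 0.641 t 33.3
[-0.874, 0.003, -0.003, 0.36, 0.02, -0.02]
[0.06252145 0.03445372 0.06016569] 0.8009355458590407
```

Request:
arm_command --series '[[[0.05, 0, 0, 0, 0, 0, 0], [0.05, 0, 0, 0, 0, 0, 0]]]'

```text
time: 33.5
tool_pos: [0.6102, -0.0225, 0.1346]
tcp_rot: [1.882, 0.571, -1.883]
wrist_force: [-0.4, 0.2, 0.7]
width: 0.642
```

```bash
python3 tq.py
```

```text
at [ 0.6102 -0.0225  0.1346] yaw -0.9779 down [ 0.001 -0.004 -1.   ] F [-0.39  0.22  0.67] w 0.642 t 33.5
[-0.978, 0.003, -0.003, 0.36, 0.03, -0.02]
[0.07968467 0.04402226 0.06791794] 0.9046966849996109
```

Request:
arm_command --series '[[[0.05, 0, 0, 0, 0, 0, 0]]]'

```text
time: 33.6
tool_pos: [0.6101, -0.0225, 0.1346]
tcp_rot: [1.914, 0.527, -1.915]
wrist_force: [-1.0, -0.1, -0.5]
width: 0.642
```

```bash
python3 tq.py
```

```text
at [ 0.6101 -0.0225  0.1346] yaw -1.0298 down [ 0.001 -0.004 -1.   ] F [-1.01 -0.07 -0.54] w 0.642 t 33.6
[-1.03, 0.003, -0.003, 0.36, 0.03, -0.02]
[-0.01232943  0.06865124  0.05120516] 0.9566397967255205
```

```bash
python3 - <<'E'
from h import *
im,d,K,E=snap('wrist','w14')
cv2.imwrite('pics/w14b.png',cv2.resize(im[180:384,130:400],None,fx=2.8,fy=2.8,interpolation=cv2.INTER_CUBIC))
E
```

```text
(no output)
```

View pics/w14b.png

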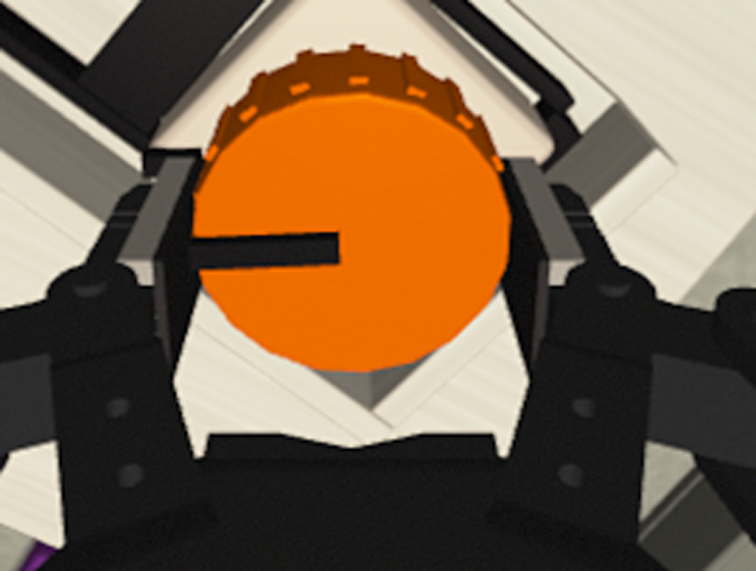

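Request:
arm_command --series '[[[0, 0, 0, 0, 0, 0, 1], [0, 0, 0, 0, 0, 0, 1], [0, 0, 0, 0, 0, 0, 1], [0, 0, 0, -4, 0, 0, 1], [0, 0, 0, -4, 0, 0, 1], [-0.13, 0, 0, -4, -1, -2, 1], [-0.13, 0, 0, -4, -1, -2, 1], [-0.13, 0, 0, -3, -1, -2, 1], [-0.13, 0, 0, 0, -1, -2, 1], [0, 0, 0, 0, 0, 0, 1]]]'

```text
time: 34.65
tool_pos: [0.6415, 0.0629, 0.33]
tcp_rot: [1.555, 0.937, -1.562]
wrist_force: [-0.8, -0.6, -0.3]
width: 0.995
```

```bash
python3 - <<'E'
from h import *
im,d,K,E=snap('wrist','w15');show([.638,-.024,.22],1.1,vmax=20,wmax=2)
cv2.imwrite('pics/w15b.png',cv2.resize(im,None,fx=1.56,fy=1.56,interpolation=cv2.INTER_CUBIC))
E
python3 car.py w15
```

```text
at [0.6417 0.0616 0.3305] yaw -0.4907 down [-0.002 -0.003 -1.   ] F [ 0.93 -0.26  0.02] w 0.997 t 34.7
[-1.591, 0.003, 0.003, 11.08, 3.71, 7.68]
cap1 [ 0.6111 -0.0226] cap3 [0.6413 0.1499] dist 0.1751 yaw -0.1731 carrier [0.6196 0.0607] home .633 .060
flange near yaw -0.1135 x at y=.06 0.5725 (mid of 8mm, home .587) 993
```

View pics/w15b.png

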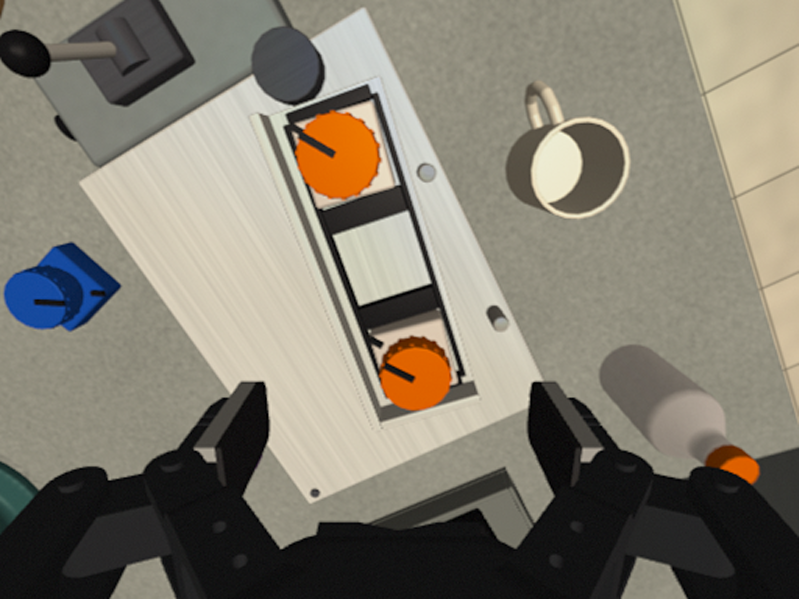

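```bash
cat > rib.py <<'E'
from h import *
import sys
im,d,K,E=load(sys.argv[1]); g=cv2.cvtColor(im,cv2.COLOR_BGR2HSV)
o=((g[...,0]>=8)&(g[...,0]<=22)&(g[...,1]>200)&(g[...,2]>205)).astype(np.uint8)*255
o=cv2.morphologyEx(o,cv2.MORPH_OPEN,np.ones((3,3)))
cs,_=cv2.findContours(o,cv2.RETR_EXTERNAL,cv2.CHAIN_APPROX_NONE)
for c in cs:
    h=cv2.convexHull(c); m=np.zeros_like(o); cv2.drawContours(m,[h],-1,255,-1)
    vv,uu=np.nonzero(m)
    W=np.array([ray(u,v,K,E,.134)[:2] for u,v in zip(uu,vv)])
    C=np.array(cv2.minEnclosingCircle(W.astype(np.float32))[0])
    if not(.45<C[0]<.7 and -.1<C[1]<.2) or len(W)<300: continue
    dk=g[vv,uu,2]<90; r=np.linalg.norm(W-C,axis=1); t=W[dk&(r<.027)]
    if len(t)<8: print('few'); continue
    mu=t.mean(0); _,_,vt=np.linalg.svd(t-mu); a=vt[0]; a=a*np.sign(a@(mu-C)); print('cap',C.round(4),'rad',cv2.minEnclosingCircle(W.astype(np.float32))[1],'rib ang',np.degrees(np.arctan2(a[1],a[0])).round(1),'by centroid',np.degrees(np.arctan2(*(mu-C)[::-1])).round(1),len(t))
E
python3 rib.py w15; python3 rib.py w10;python3 rib.py w12
```

```text
cap [ 0.6119 -0.0238] rad 0.0272773876786232 rib ang 123.0 by centroid 128.3 70
cap [0.6419 0.1498] rad 0.027668705210089684 rib ang 122.2 by centroid 122.2 97
cap [ 0.6394 -0.0258] rad 0.027370238676667213 rib ang -124.3 by centroid -118.9 63
cap [0.6393 0.1506] rad 0.027544692158699036 rib ang -109.4 by centroid -109.2 85
cap [ 0.6113 -0.0232] rad 0.02725103683769703 rib ang -113.5 by centroid -112.6 52
cap [0.6422 0.1496] rad 0.027840210124850273 rib ang 122.3 by centroid 123.9 86
```

```bash
python3 - <<'E'
from h import *
show([.611,-.023,.165],-.75)
E
```

```text
at [0.6417 0.0616 0.3305] yaw -0.4907 down [-0.002 -0.003 -1.   ] F [ 0.93 -0.26  0.02] w 0.997 t 34.7
[0.052, 0.001, -0.0, 3.32, 0.26, 1.77]
[0.052, 0.001, -0.0, 3.32, 0.35, 1.76]
[0.052, 0.001, -0.0, 3.31, 0.44, 1.74]
[0.052, 0.001, -0.0, 3.31, 0.53, 1.72]
[0.052, 0.001, -0.0, 3.31, 0.62, 1.69]
```

Request:
arm_command --series '[[[0.052, 0, 0, 3.2, 0.3, 1.8, 1], [0.052, 0, 0, 3.2, 0.4, 1.8, 1], [0.052, 0, 0, 3.2, 0.4, 1.7, 1], [0.052, 0, 0, 3.2, 0.5, 1.7, 1], [0.052, 0, 0, 3.2, 0.5, 1.7, 1], [0, 0, 0, 0, 0, 0, 1]]]'

```text
time: 35.3
tool_pos: [0.6061, -0.0294, 0.1639]
tcp_rot: [1.745, 0.735, -1.755]
wrist_force: [-1.5, 0.5, -0.7]
width: 0.999
```

```bash
python3 - <<'E'
from h import *
show([.611,-.023,.131],-.75)
E
```

```text
at [ 0.6061 -0.0294  0.1639] yaw -0.7723 down [-0.004 -0.006 -1.   ] F [-1.5   0.45 -0.72] w 0.999 t 35.3
[-0.022, 0.007, -0.001, 3.28, -0.1, -0.82]
```

Request:
arm_command --series '[[[0, 0.005, 0, 1.8, -0.1, -0.4, 1], [0, 0, 0, 1.4, 0, -0.4, 1], [0, 0, 0, 0, 0, 0, 1]]]'

```text
time: 35.6
tool_pos: [0.6111, -0.0246, 0.1319]
tcp_rot: [1.753, 0.734, -1.754]
wrist_force: [-0.2, 0.3, 0.4]
width: 1.005
```

```bash
python3 - <<'E'
from h import *
show([.611,-.023,.131],-.75)
E
```

```text
at [ 0.6111 -0.0246  0.1319] yaw -0.7761 down [ 0.    -0.002 -1.   ] F [-0.22  0.32  0.36] w 1.005 t 35.6
[-0.026, 0.001, -0.001, 0.09, -0.12, -0.1]
```

Request:
arm_command --series '[[[0, 0, 0, 0.2, -0.1, -0.1, 1], [0, 0, 0, 0, 0, 0, 0], [0, 0, 0, 0, 0, 0, 0], [0, 0, 0, 0, 0, 0, 0], [0, 0, 0, 0, 0, 0, 0], [0, 0, 0, 0, 0, 0, 0]]]'

```text
time: 36.2
tool_pos: [0.6138, -0.022, 0.1344]
tcp_rot: [1.755, 0.733, -1.748]
wrist_force: [-0.9, 0.0, -1.0]
width: 0.641
```

```bash
python3 tq.py
```

```text
at [ 0.6138 -0.022   0.1344] yaw -0.774 down [ 0.005 -0.003 -1.   ] F [-0.89  0.01 -0.98] w 0.641 t 36.2
[-0.774, 0.0, -0.006, 0.34, -0.19, 0.28]
[-0.00169355  0.07754828  0.00577886] 0.7000976693648822
```

Request:
arm_command --series '[[[0.05, 0, 0, 0, 0, 0, 0], [0.05, 0, 0, 0, 0, 0, 0]]]'

```text
time: 36.4
tool_pos: [0.6125, -0.0214, 0.134]
tcp_rot: [1.82, 0.656, -1.817]
wrist_force: [-2.7, -1.2, 0.8]
width: 0.641
```

```bash
python3 tq.py
```

```text
at [ 0.6125 -0.0214  0.134 ] yaw -0.8759 down [ 0.002 -0.002 -1.   ] F [-2.7  -1.17  0.79] w 0.641 t 36.4
[-0.876, 0.0, -0.003, 0.3, -0.03, 0.24]
[-0.15537051  0.37764088  0.62948824] 0.801969661726231
```

Request:
arm_command --series '[[[0.05, 0, 0, 0, 0, 0, 0], [0.05, 0, 0, 0, 0, 0, 0]]]'

```text
time: 36.6
tool_pos: [0.6104, -0.0219, 0.1339]
tcp_rot: [1.877, 0.576, -1.883]
wrist_force: [-3.4, 0.4, 1.0]
width: 0.641
```

```bash
python3 tq.py
```

```text
at [ 0.6104 -0.0219  0.1339] yaw -0.9736 down [-0.003 -0.004 -1.   ] F [-3.44  0.44  1.  ] w 0.641 t 36.6
[-0.974, 0.005, 0.0, 0.29, 0.07, 0.04]
[0.25104621 0.67753104 1.48496812] 0.9016503626136664
```

Request:
arm_command --series '[[[-0.03, 0, 0, 0, 0, 0, 0.9], [0, 0, 0, 0, 0, 0, 1], [0, 0, 0, 0, 0, 0, 1], [0, 0, 0, -4, 0, 0, 1], [0, 0, 0, -4, 0, 0, 1], [-0.13, 0, 0, -4, -1, -2, 1], [-0.13, 0, 0, -4, -1, -2, 1], [-0.13, 0, 0, -3, -1, -2, 1], [-0.13, 0, 0, 0, -1, -2, 1], [0, 0, 0, 0, 0, 0, 1]]]'

```text
time: 37.6
tool_pos: [0.637, 0.0657, 0.332]
tcp_rot: [1.504, 0.984, -1.505]
wrist_force: [0.8, -0.1, -0.2]
width: 1.0
```

```bash
python3 - <<'E'
from h import *
im,d,K,E=snap('wrist','w16');show([.53,.05,.24],np.pi/2-.05)
cv2.imwrite('pics/w16b.png',cv2.resize(im,None,fx=1.56,fy=1.56,interpolation=cv2.INTER_CUBIC))
E
python3 car.py w16; python3 rib.py w16
```

```text
at [0.6373 0.0645 0.3326] yaw -0.4137 down [ 0.002 -0.003 -1.   ] F [1.36 0.16 1.24] w 0.997 t 37.65
[-0.138, 0.0, 0.0, 0.66, -0.66, 0.4]
[-0.138, 0.0, 0.0, 0.66, -0.71, 0.31]
[-0.138, 0.0, 0.0, 0.66, -0.75, 0.21]
[-0.138, 0.0, 0.0, 0.66, -0.77, 0.1]
[-0.138, 0.0, 0.0, 0.66, -0.77, -0.01]
[-0.138, 0.0, 0.0, 0.66, -0.77, -0.11]
[-0.138, 0.0, 0.0, 0.66, -0.74, -0.22]
[-0.138, 0.0, 0.0, 0.66, -0.71, -0.32]
[-0.138, 0.0, 0.0, 0.66, -0.66, -0.41]
[-0.138, 0.0, 0.0, 0.66, -0.59, -0.5]
[-0.138, 0.0, 0.0, 0.66, -0.52, -0.57]
[-0.138, 0.0, 0.0, 0.66, -0.44, -0.64]
[-0.138, 0.0, 0.0, 0.66, -0.34, -0.69]
[-0.138, 0.0, 0.0, 0.66, -0.24, -0.73]
cap1 [ 0.6075 -0.0245] cap3 [0.6475 0.1472] dist 0.1763 yaw -0.2287 carrier [0.6207 0.0588] home .633 .060
flange near yaw -0.1316 x at y=.06 0.5711 (mid of 8mm, home .587) 800
cap [ 0.6084 -0.0255] rad 0.02723630703985691 rib ang 120.9 by centroid 125.6 71
cap [0.649  0.1472] rad 0.027851546183228493 rib ang 119.3 by centroid 121.6 91
```

View pics/w16b.png

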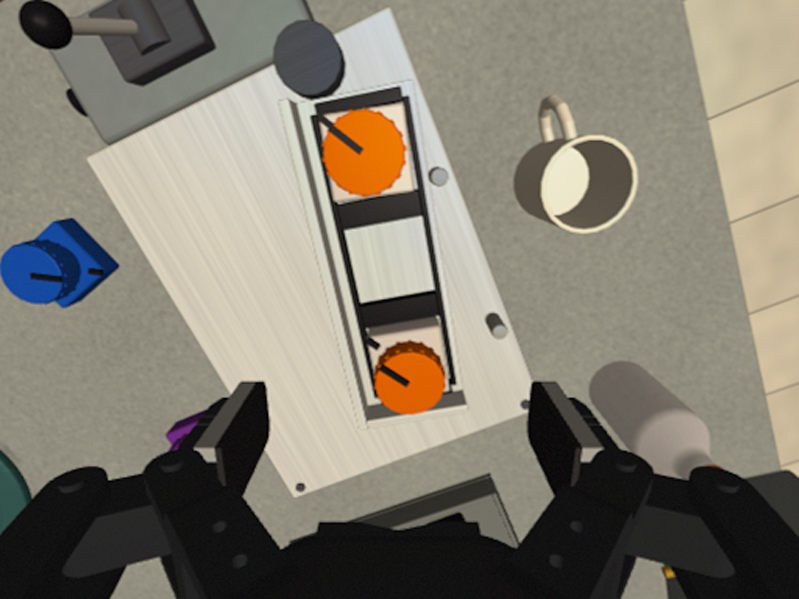

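Request:
arm_command --series '[[[-0.138, 0, 0, 0.7, -0.7, 0.4, 1], [-0.138, 0, 0, 0.7, -0.7, 0.3, 1], [-0.138, 0, 0, 0.7, -0.8, 0.2, 1], [-0.138, 0, 0, 0.7, -0.8, 0.1, 1], [-0.138, 0, 0, 0.7, -0.8, 0, 1], [-0.138, 0, 0, 0.7, -0.8, -0.1, 1], [-0.138, 0, 0, 0.7, -0.8, -0.2, 1], [-0.138, 0, 0, 0.7, -0.8, -0.4, 1], [-0.138, 0, 0, 0.7, -0.8, -0.5, 1], [-0.138, 0, 0, 0.7, -0.6, -0.6, 1]]]'

```text
time: 38.65
tool_pos: [0.5486, 0.042, 0.2527]
tcp_rot: [0.446, 1.527, -0.466]
wrist_force: [-0.1, -0.2, -0.7]
width: 1.004
```

```bash
python3 - <<'E'
from h import *
show([.505,.05,.2],np.pi/2)
E
```

```text
at [0.5486 0.042  0.2527] yaw 0.989 down [-0.008 -0.01  -1.   ] F [-0.14 -0.19 -0.68] w 1.004 t 38.65
[-0.116, -0.001, 0.002, 1.06, -0.33, -0.81]
[-0.116, -0.001, 0.002, 1.06, -0.24, -0.85]
[-0.116, -0.001, 0.002, 1.06, -0.14, -0.87]
[-0.116, -0.001, 0.002, 1.06, -0.04, -0.88]
[-0.116, -0.001, 0.002, 1.05, 0.06, -0.88]
```

Request:
arm_command --series '[[[-0.116, 0, 0, 1, -0.3, -0.8, 1], [-0.116, 0, 0, 1, -0.2, -0.9, 1], [-0.116, 0, 0, 1, -0.1, -0.9, 1], [-0.116, 0, 0, 1, 0, -0.9, 1], [-0.116, 0, 0, 1, 0.1, -0.9, 1], [0, 0, 0, 0, 0, 0, 1]]]'

```text
time: 39.25
tool_pos: [0.4966, 0.0448, 0.1945]
tcp_rot: [-0.014, 1.59, -0.009]
wrist_force: [0.1, -0.9, -0.1]
width: 1.0
```

```bash
python3 - <<'E'
from h import *
show([.505,.05,.09],np.pi/2)
E
```

```text
at [0.4966 0.0448 0.1945] yaw 1.5741 down [-0.019 -0.015 -1.   ] F [ 0.1  -0.87 -0.06] w 1.0 t 39.25
[0.001, -0.006, 0.005, 3.48, 0.22, 0.35]
[0.001, -0.006, 0.005, 3.48, 0.21, 0.33]
[0.001, -0.006, 0.005, 3.48, 0.19, 0.3]
```

Request:
arm_command --series '[[[0, -0.01, 0.008, 3.5, 0.2, 0.3, 1], [0, -0.008, 0.007, 3.5, 0.2, 0.3, 1], [0, 0, 0, 2.5, 0, 0, 1], [0, 0, 0, 0.5, 0, 0, 1]]]'

```text
time: 39.65
tool_pos: [0.5052, 0.0452, 0.0944]
tcp_rot: [0.013, 1.564, -0.014]
wrist_force: [-0.6, -0.5, -0.8]
width: 0.998
```

```bash
python3 - <<'E'
from h import *
show([.575,.05,.09],np.pi/2,vmax=1)
E
```

```text
at [0.5052 0.0452 0.0944] yaw 1.5534 down [ 0.007 -0.001 -1.   ] F [-0.57 -0.54 -0.81] w 0.998 t 39.65
[-0.002, 0.001, 0.0, 0.06, 0.08, 0.87]
[-0.002, 0.001, 0.0, 0.06, 0.07, 0.87]
[-0.002, 0.001, 0.0, 0.06, 0.07, 0.87]
[-0.002, 0.001, 0.0, 0.06, 0.07, 0.87]
[-0.002, 0.001, 0.0, 0.06, 0.07, 0.87]
[-0.002, 0.001, 0.0, 0.06, 0.07, 0.87]
[-0.002, 0.001, 0.0, 0.06, 0.06, 0.87]
[-0.002, 0.001, 0.0, 0.06, 0.06, 0.87]
```

Request:
arm_command --series '[[[-0.015, 0, 0, 0.3, 0.3, 0.8, 1], [0, 0, 0, 0, 0, 0.9, 1], [0, 0, 0, 0, 0, 0.9, 1], [0, 0, 0, 0, 0, 0.9, 1], [0, 0, 0, 0, 0, 0.9, 1]]]'

```text
time: 40.15
tool_pos: [0.5541, 0.0467, 0.0949]
tcp_rot: [0.005, 1.563, -0.007]
wrist_force: [-6.0, -3.5, 1.1]
width: 0.999
```

Request:
arm_command --series '[[[0, 0, 0, 0, 0, 0.6, 1], [0, 0, 0, 0, 0, 0.6, 1]]]'

```text
time: 40.35
tool_pos: [0.5647, 0.0452, 0.095]
tcp_rot: [0.004, 1.571, -0.01]
wrist_force: [-7.5, -3.7, 2.9]
width: 1.001
```

Request:
arm_command --series '[[[0, 0, 0, 0, 0, 0.4, 1]]]'

```text
time: 40.45
tool_pos: [0.5676, 0.0443, 0.0948]
tcp_rot: [0.003, 1.575, -0.012]
wrist_force: [-7.5, -1.5, 2.9]
width: 1.001
```

Request:
arm_command --series '[[[0, 0, 0, 0, 0, 0.4, 1]]]'

```text
time: 40.55
tool_pos: [0.57, 0.0433, 0.0948]
tcp_rot: [0.003, 1.58, -0.014]
wrist_force: [-8.7, -3.9, 5.4]
width: 0.999
```

Request:
arm_command --series '[[[0, 0, 0, 0, 0, 0.4, 1]]]'

```text
time: 40.65
tool_pos: [0.5724, 0.0423, 0.0948]
tcp_rot: [0.002, 1.585, -0.016]
wrist_force: [-7.1, -3.5, 4.6]
width: 1.0
```

Request:
arm_command --series '[[[0, 0, 0, 0, 0, 0.4, 1]]]'

```text
time: 40.75
tool_pos: [0.5729, 0.042, 0.0948]
tcp_rot: [0.002, 1.595, -0.016]
wrist_force: [-18.9, 1.5, 14.3]
width: 1.003
```

Request:
arm_command --series '[[[0, 0, 0, 0, 0, 0.3, 1]]]'

```text
time: 40.85
tool_pos: [0.5728, 0.042, 0.0949]
tcp_rot: [0.001, 1.603, -0.016]
wrist_force: [-12.4, 0.5, 7.5]
width: 1.002
```

```bash
python3 - <<'E'
from h import *
im,d,K,E=snap('top','t17'); cv2.imwrite('pics/t17c.png',cv2.resize(im[120:250,150:350],None,fx=4,fy=4,interpolation=cv2.INTER_CUBIC))
show([.575,.05,.09],np.pi/2,vmax=1)
E
```

```text
at [0.5729 0.042  0.0949] yaw 1.5602 down [-0.033 -0.009 -0.999] F [-13.28  -0.23   9.63] w 0.998 t 40.9
[-0.011, -0.033, 0.009, 0.48, 0.81, 0.22]
```

View pics/t17c.png

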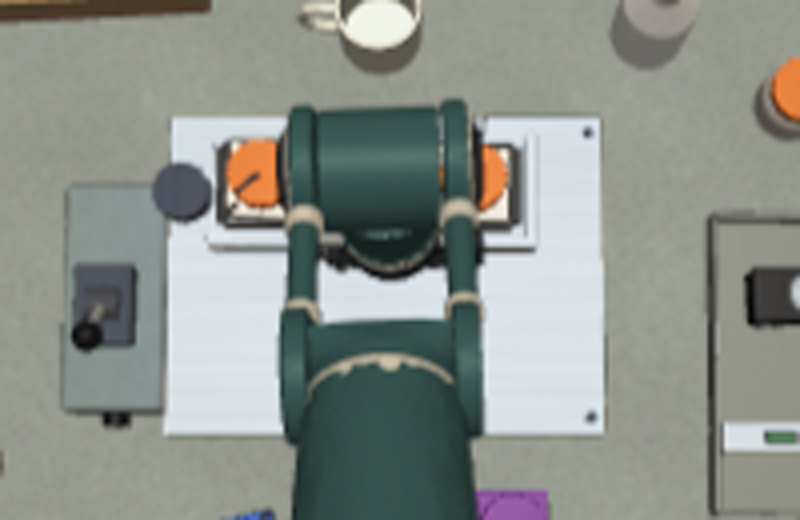

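Request:
arm_command --series '[[[0, 0, 0, 0, 0, -1, 1], [0, -0.03, 0.009, -1, 0, -2.5, 1], [0, 0, 0, -4, 0, 0, 1], [0, 0, 0, -4, 0, 0, 1], [0, 0, 0, -3, 0, 0, 1]]]'

```text
time: 41.4
tool_pos: [0.5321, 0.0429, 0.2122]
tcp_rot: [0.009, 1.585, -0.008]
wrist_force: [0.6, -0.1, 0.5]
width: 1.0
```

```bash
python3 - <<'E'
from h import *
show([.634,-.14,.21],0)
E
```

```text
at [0.5321 0.0429 0.2122] yaw 1.5602 down [-0.014  0.    -1.   ] F [ 0.57 -0.07  0.49] w 1.0 t 41.4
[0.13, -0.001, 0.001, 0.01, -1.52, 0.87]
[0.13, -0.001, 0.001, 0.01, -1.39, 1.05]
[0.13, -0.001, 0.001, 0.01, -1.24, 1.23]
[0.13, -0.001, 0.001, 0.01, -1.07, 1.38]
[0.13, -0.001, 0.001, 0.01, -0.88, 1.5]
[0.13, -0.001, 0.001, 0.01, -0.68, 1.61]
[0.13, -0.001, 0.001, 0.01, -0.47, 1.68]
[0.13, -0.001, 0.001, 0.01, -0.25, 1.73]
[0.13, -0.001, 0.001, 0.01, -0.02, 1.74]
[0.13, -0.001, 0.001, 0.01, 0.21, 1.73]
[0.13, -0.001, 0.001, 0.01, 0.43, 1.69]
[0.13, -0.001, 0.001, 0.02, 0.64, 1.62]
```

Request:
arm_command --series '[[[0.13, 0, 0, 0, -1.5, 0.9, 1], [0.13, 0, 0, 0, -1.4, 1.1, 1], [0.13, 0, 0, 0, -1.2, 1.2, 1], [0.13, 0, 0, 0, -1.1, 1.4, 1], [0.13, 0, 0, 0, -0.9, 1.5, 1], [0.13, 0, 0, 0, -0.7, 1.6, 0.75], [0.13, 0, 0, 0, -0.5, 1.7, 0.75], [0.13, 0, 0, 0, -0.3, 1.7, 0.75], [0.13, 0, 0, 0, 0, 1.7, 0.75], [0.13, 0, 0, 0, 0.2, 1.7, 0.75]]]'

```text
time: 42.4
tool_pos: [0.629, -0.1141, 0.2306]
tcp_rot: [1.062, 1.28, -1.034]
wrist_force: [-0.6, 0.6, -0.5]
width: 0.752
```

Request:
arm_command --series '[[[0.13, 0, 0, 0, 0.4, 1.7, 0.75], [0.1, 0, 0, 0, 0.4, 1.5, 0.75], [0, 0, 0, 0, 0, 0, 0.75]]]'

```text
time: 42.7
tool_pos: [0.6454, -0.1479, 0.2332]
tcp_rot: [1.247, 1.167, -1.207]
wrist_force: [-0.3, -0.2, 0.1]
width: 0.747
```

```bash
python3 - <<'E'
from h import *
snap('wrist','w18')
show([.634,-.125,.09],0)
im,d,K,E=load('w18'); p=cloud(d,K,E)
s=(p[...,1]<-.03)&(p[...,1]>-.16)&(p[...,2]>.096)&(p[...,2]<.104)&(p[...,0]>.56)&(p[...,0]<.72); q=p[s]
print('flange',len(q), np.percentile(q,[1,99],axis=0).round(4))
E
python3 car.py w18
```

```text
at [ 0.6451 -0.1469  0.2332] yaw -0.0283 down [ 0.035 -0.002 -0.999] F [-0.7   1.33  1.23] w 0.751 t 42.75
[-0.007, 0.0, -0.009, 3.57, -0.42, -0.54]
[-0.007, 0.0, -0.009, 3.57, -0.38, -0.54]
[-0.007, 0.0, -0.009, 3.57, -0.35, -0.55]
[-0.007, 0.0, -0.009, 3.58, -0.31, -0.55]
flange 2981 [[ 0.5837 -0.0798  0.0967]
 [ 0.6865 -0.0313  0.1023]]
cap1 [ 0.6382 -0.0255] cap3 [0. 0.] dist 0.6387 yaw 1.5308 carrier [ 0.3229 -0.0189] home .633 .060
flange near yaw 0.0671 x at y=.06 0.5838 (mid of 8mm, home .587) 1553
```

Request:
arm_command --series '[[[-0.01, 0, -0.012, 3.5, -0.3, 0, 0.75], [-0.01, 0, -0.012, 3.5, -0.3, 0, 0.75], [0, 0, -0.01, 3.5, -0.3, 0, 0.75], [0, 0, 0, 3.2, 0, -0.2, 0.75], [0, 0, 0, 0.3, 0, 0, 0.75]]]'

```text
time: 43.25
tool_pos: [0.6423, -0.1416, 0.0949]
tcp_rot: [1.208, 1.202, -1.197]
wrist_force: [-0.4, 0.9, -0.7]
width: 0.751
```

```bash
python3 - <<'E'
from h import *
show([.634,-.095,.09],0,vmax=1)
E
```

```text
at [ 0.6423 -0.1416  0.0949] yaw 0.0068 down [ 0.012 -0.002 -1.   ] F [-0.35  0.89 -0.67] w 0.751 t 43.25
[0.001, 0.0, -0.002, 0.09, -0.16, -0.93]
[0.001, 0.0, -0.002, 0.1, -0.16, -0.93]
[0.001, 0.0, -0.002, 0.1, -0.16, -0.93]
[0.001, 0.0, -0.002, 0.1, -0.16, -0.93]
[0.001, 0.0, -0.002, 0.1, -0.16, -0.93]
```

Request:
arm_command --series '[[[0, 0, -0.006, 0.2, -0.3, -1, 0.75], [0, 0, -0.005, 0, -0.2, -1, 0.75], [0, 0, 0, 0, 0, -1, 0.75], [0, 0, 0, 0, 0, -1, 0.75], [0, 0, 0, 0, 0, -0.6, 0.75]]]'

```text
time: 43.75
tool_pos: [0.64, -0.0909, 0.0995]
tcp_rot: [1.203, 1.206, -1.196]
wrist_force: [-0.4, 0.7, -1.2]
width: 0.751
```

Request:
arm_command --series '[[[0, 0, 0, 0, 0, -0.4, 0.75]]]'

```text
time: 43.85
tool_pos: [0.6407, -0.0892, 0.1007]
tcp_rot: [1.198, 1.2, -1.196]
wrist_force: [-0.0, -20.9, -2.9]
width: 0.752
```

Request:
arm_command --series '[[[0, 0, 0, 0, 0, -0.4, 0.75]]]'

```text
time: 43.95
tool_pos: [0.6409, -0.0891, 0.1013]
tcp_rot: [1.192, 1.194, -1.198]
wrist_force: [-0.3, -18.5, -3.7]
width: 0.754
```

Request:
arm_command --series '[[[0, 0, 0, 0, 0, -0.3, 0.75]]]'

```text
time: 44.05
tool_pos: [0.6407, -0.0893, 0.1014]
tcp_rot: [1.188, 1.19, -1.201]
wrist_force: [-0.6, -8.5, -4.3]
width: 0.75
```

Request:
arm_command --series '[[[0, 0.012, -0.01, 0, 0, 1, 0.75], [0, 0, 0, 0, 0, 3, 0.75], [0, 0, 0, -4, 0, 0, 0.75], [0, 0, 0, -4, 0, 0, 1], [0, 0, 0, -4, 0, -3, 1], [0, 0, 0, -4, -1, -4, 1], [0, 0, 0, -4, -1, -4, 1], [0, 0, 0, -2, -1, -4, 1], [0, 0, 0, 0, -1, -4, 1], [0, 0, 0, 0, 0, 0, 1]]]'

```text
time: 45.05
tool_pos: [0.6029, 0.054, 0.3253]
tcp_rot: [1.206, 1.206, -1.195]
wrist_force: [-1.0, -0.7, 0.6]
width: 1.001
```

```bash
python3 - <<'E'
from h import *
im,d,K,E=snap('wrist','w19');show([.5,.25,.3],-np.pi/2)
cv2.imwrite('pics/w19b.png',cv2.resize(im,None,fx=1.56,fy=1.56,interpolation=cv2.INTER_CUBIC))
p=cloud(d,K,E)
# carrier +x edge vs dowels: plate top z .072
for y in (-.04,-.02,0,.08,.12):
    s=(abs(p[...,1]-y)<.004)&(p[...,0]>.66)&(p[...,0]<.73)&(abs(p[...,2]-.072)<.005); print(y,'plate edge x',np.percentile(p[s][:,0],98).round(4),s.sum())
f=(p[...,2]>.096)&(p[...,2]<.105)&(p[...,0]<.6)&(p[...,0]>.56)&(p[...,1]>-.05)&(p[...,1]<.17); q=p[f]; print('near flange',q.min(0),q.max(0)); l=np.polyfit(q[:,1],q[:,0],1); print(l)
for y0 in np.arange(-.05,.16,.04):
    t=q[abs(q[:,1]-y0)<.004]; print(round(y0,2),np.percentile(t[:,0],[3,97]).round(4))
E
python3 car.py w19; python3 rib.py w19
```

```text
at [0.6038 0.0521 0.3257] yaw 0.0092 down [ 0.012 -0.002 -1.   ] F [ 0.22 -0.66  0.97] w 1.0 t 45.1
[0.132, -0.001, -0.001, 0.2, -0.85, -1.66]
[0.132, -0.001, -0.001, 0.2, -1.06, -1.53]
[0.132, -0.001, -0.001, 0.2, -1.25, -1.38]
[0.132, -0.001, -0.001, 0.2, -1.42, -1.2]
[0.132, -0.001, -0.001, 0.2, -1.57, -1.01]
[0.132, -0.001, -0.001, 0.2, -1.69, -0.79]
[0.132, -0.001, -0.001, 0.2, -1.78, -0.56]
[0.132, -0.001, -0.001, 0.21, -1.83, -0.32]
[0.132, -0.001, -0.001, 0.21, -1.86, -0.08]
[0.132, -0.001, -0.001, 0.21, -1.86, 0.16]
[0.132, -0.001, -0.001, 0.21, -1.82, 0.41]
[0.132, -0.001, -0.001, 0.21, -1.75, 0.64]
-0.04 plate edge x 0.6822 11
-0.02 plate edge x 0.6907 17
0 plate edge x 0.6824 14
0.08 plate edge x 0.6835 86
0.12 plate edge x 0.691 18
near flange [ 0.58368882 -0.04995623  0.09606565] [0.59246571 0.16996906 0.10334251]
[0.01051605 0.58735616]
-0.05 [0.5837 0.5904]
-0.01 [0.5841 0.5906]
0.03 [0.5844 0.5907]
0.07 [0.5848 0.5909]
0.11 [0.5852 0.5922]
0.15 [0.5856 0.5924]
cap1 [ 0.6378 -0.025 ] cap3 [0.6406 0.152 ] dist 0.177 yaw -0.0156 carrier [0.6331 0.0596] home .633 .060
flange near yaw 0.0147 x at y=.06 0.5897 (mid of 8mm, home .587) 1562
cap [ 0.6389 -0.0252] rad 0.02752784825861454 rib ang 133.4 by centroid 136.0 69
cap [0.6417 0.1518] rad 0.02741389535367489 rib ang 131.6 by centroid 131.5 104
```

View pics/w19b.png

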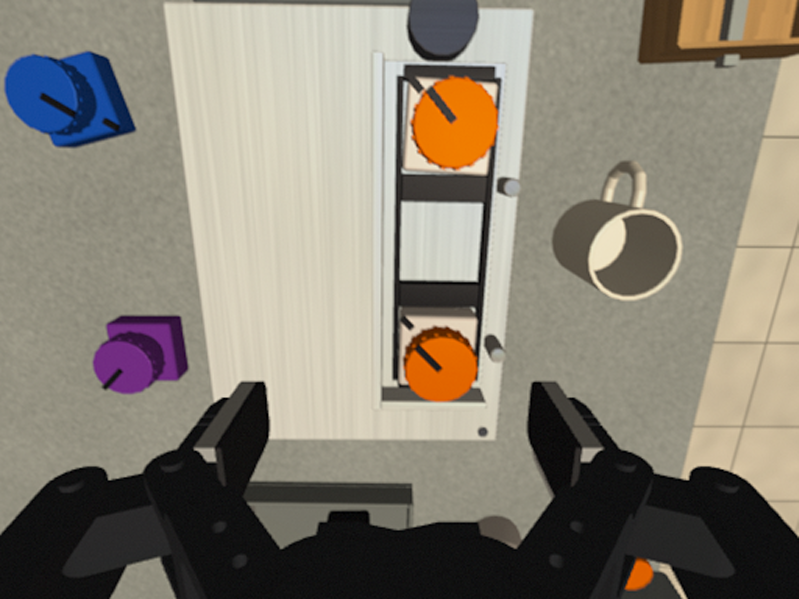

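```bash
python3 - <<'E'
from h import *
for t in ('w10','w19','w1'):
    im,d,K,E=load(t); p=cloud(d,K,E)
    if t!='w1':
        f=(p[...,2]>.096)&(p[...,2]<.105)&(p[...,0]<.6)&(p[...,0]>.56)&(p[...,1]>-.06)&(p[...,1]<.19); q=p[f]
        ys=np.arange(-.05,.18,.01); xs=[np.percentile(q[abs(q[:,1]-y)<.004][:,0],3) for y in ys]; l=np.polyfit(ys,xs,1); print(t,'flange slope',l.round(4))
    # deck -x edge & +x edge at z=.06
    z=p[...,2]; s=(abs(z-.06)<.006)
    for lo,hi,pc,nm in ((.40,.47,2,'near'),(.69,.73,98,'far')):
        ys=np.arange(-.08,.18,.02); xs=[]
        for y in ys:
            r=p[s&(abs(p[...,1]-y)<.004)&(p[...,0]>lo)&(p[...,0]<hi)]; xs.append(np.percentile(r[:,0],pc) if len(r)>5 else np.nan)
        xs=np.array(xs); ok=~np.isnan(xs); 
        if ok.sum()>3: print(t,'deck',nm,np.polyfit(ys[ok],xs[ok],1).round(4),np.round(xs,4))
    for y in (-.03,.11):
        r=p[(z>.088)&(z<.104)&(abs(p[...,1]-y)<.02)&(p[...,0]>.672)&(p[...,0]<.71)]; print('dowel',cv2.minEnclosingCircle(r[:,:2].astype(np.float32)))
E
```

```text
w10 flange slope [-0.0021  0.5842]
w10 deck near [0.0056 0.4276] [0.4267 0.4268 0.4278 0.4274 0.4279 0.4277 0.4279 0.428  0.4281 0.428
 0.4281 0.4283 0.4283]
w10 deck far [0.0017 0.705 ] [0.7048 0.7048    nan 0.7051 0.7049 0.7049 0.7053 0.7049 0.7049 0.7046
 0.705  0.7057 0.7053]
dowel ((0.690274178981781, -0.029865000396966934), 0.007117059081792831)
dowel ((0.6904885768890381, 0.10919444262981415), 0.006704973988234997)
w19 flange slope [0.0097 0.5842]
w19 deck near [0.0047 0.4277] [0.4274 0.4271 0.428  0.4278 0.4274 0.4271 0.4281 0.4285 0.4281 0.428
 0.4281 0.4282 0.4287]
w19 deck far [0.0063 0.7044] [0.7036 0.704     nan 0.7048 0.7047 0.7043 0.7044 0.7055 0.7049 0.7046
 0.7055 0.705  0.7056]
dowel ((0.6905807256698608, -0.030492477118968964), 0.006971942260861397)
dowel ((0.6904838681221008, 0.10839223861694336), 0.006654446013271809)
w1 deck far [0.0018 0.7042] [   nan 0.7045    nan 0.7042 0.7037 0.7042 0.7051 0.7041 0.7042 0.7035
 0.7047 0.7047 0.7048]
dowel ((0.6894153356552124, -0.030822912231087685), 0.006430902052670717)
dowel ((0.690571665763855, 0.10930687189102173), 0.006978236138820648)
```

```bash
python3 - <<'E'
from h import *
show([.535,.045,.2],np.pi/2)
E
```

```text
at [0.6038 0.0521 0.3257] yaw 0.0092 down [ 0.012 -0.002 -1.   ] F [ 0.22 -0.66  0.97] w 1.0 t 45.1
[-0.13, 0.001, -0.001, 1.04, -0.59, 0.05]
[-0.13, 0.001, -0.001, 1.04, -0.59, -0.02]
[-0.13, 0.001, -0.001, 1.04, -0.58, -0.1]
[-0.13, 0.001, -0.001, 1.04, -0.56, -0.17]
[-0.13, 0.001, -0.001, 1.04, -0.53, -0.24]
[-0.13, 0.001, -0.001, 1.04, -0.5, -0.31]
[-0.13, 0.001, -0.001, 1.04, -0.45, -0.37]
[-0.13, 0.001, -0.001, 1.04, -0.4, -0.42]
[-0.13, 0.001, -0.001, 1.05, -0.34, -0.47]
[-0.13, 0.001, -0.001, 1.05, -0.28, -0.51]
[-0.13, 0.001, -0.001, 1.05, -0.21, -0.54]
[-0.13, 0.001, -0.001, 1.05, -0.13, -0.56]
```

Request:
arm_command --series '[[[-0.13, 0, 0, 1, -0.6, 0.1, 1], [-0.13, 0, 0, 1, -0.6, 0, 1], [-0.13, 0, 0, 1, -0.6, -0.1, 1], [-0.13, 0, 0, 1, -0.6, -0.2, 1], [-0.13, 0, 0, 1, -0.5, -0.2, 1], [-0.13, 0, 0, 1, -0.5, -0.3, 1], [-0.13, 0, 0, 1, -0.5, -0.4, 1], [-0.13, 0, 0, 1, -0.4, -0.4, 1], [-0.13, 0, 0, 1, -0.3, -0.5, 1], [-0.13, 0, 0, 1, -0.3, -0.5, 1]]]'

```text
time: 46.1
tool_pos: [0.5487, 0.033, 0.2231]
tcp_rot: [0.167, 1.549, -0.169]
wrist_force: [0.1, -0.2, 0.1]
width: 1.001
```

Request:
arm_command --series '[[[-0.13, 0, 0, 1, -0.2, -0.5, 1], [-0.11, 0, 0, 1, -0.1, -0.6, 1], [0, 0, 0, 0, 0, 0, 1]]]'

```text
time: 46.4
tool_pos: [0.5358, 0.0276, 0.1997]
tcp_rot: [-0.03, 1.561, 0.024]
wrist_force: [0.3, 0.1, -0.4]
width: 0.999
```

```bash
python3 - <<'E'
from h import *
show([.545,.045,.09],np.pi/2)
E
```

```text
at [0.5358 0.0276 0.1997] yaw 1.6047 down [ 0.009 -0.004 -1.   ] F [ 0.3   0.06 -0.41] w 0.999 t 46.4
[0.011, 0.003, 0.001, 3.66, 0.58, 0.29]
[0.011, 0.003, 0.001, 3.66, 0.58, 0.3]
[0.011, 0.003, 0.001, 3.66, 0.58, 0.3]
```

Request:
arm_command --series '[[[0.013, 0.004, 0, 3.6, 0.6, 0.2, 1], [0.013, 0.004, 0, 3.6, 0.5, 0, 1], [0.013, 0, 0, 3.2, 0.5, 0, 1], [0, 0, 0, 0.7, 0, 0, 1], [0, 0, 0, 0, 0, 0, 1]]]'

```text
time: 46.9
tool_pos: [0.5447, 0.0396, 0.0902]
tcp_rot: [0.015, 1.56, -0.021]
wrist_force: [-0.2, -0.4, 0.4]
width: 1.002
```

```bash
python3 - <<'E'
from h import *
show([.573,.04,.09],np.pi/2)
E
```

```text
at [0.5447 0.0396 0.0902] yaw 1.5475 down [ 0.01  -0.004 -1.   ] F [-0.22 -0.37  0.36] w 1.002 t 46.9
[-0.023, 0.01, 0.004, 0.05, 0.11, 2.82]
```

Request:
arm_command --series '[[[-0.022, 0.01, 0, 0, 0, 1, 1], [0, 0, 0, 0, 0, 0.9, 1], [0, 0, 0, 0, 0, 0.6, 1]]]'

```text
time: 47.2
tool_pos: [0.5735, 0.0382, 0.0946]
tcp_rot: [-0.002, 1.568, -0.004]
wrist_force: [-21.8, 0.5, 6.5]
width: 1.003
```

Request:
arm_command --series '[[[0, 0, 0, 0, 0, 0.4, 1]]]'

```text
time: 47.3
tool_pos: [0.5734, 0.0382, 0.0945]
tcp_rot: [-0.001, 1.58, -0.005]
wrist_force: [-22.5, 1.8, 9.6]
width: 0.996
```

Request:
arm_command --series '[[[0, 0, 0, 0, 0, 0.4, 1]]]'

```text
time: 47.4
tool_pos: [0.5734, 0.0382, 0.0946]
tcp_rot: [-0.001, 1.591, -0.005]
wrist_force: [-14.7, 0.4, 9.4]
width: 1.0
```

Request:
arm_command --series '[[[0, 0, 0, 0, 0, 0.4, 1]]]'

```text
time: 47.5
tool_pos: [0.5733, 0.0382, 0.0947]
tcp_rot: [-0.002, 1.602, -0.005]
wrist_force: [-14.8, -0.9, 8.6]
width: 0.999
```

```bash
python3 - <<'E'
from h import *
show([.573,.04,.09],np.pi/2)
E
```

```text
at [0.5733 0.0382 0.0947] yaw 1.5688 down [-0.031 -0.004 -1.   ] F [-14.75  -0.88   8.65] w 0.999 t 47.5
[-0.002, -0.031, 0.004, 0.47, 0.18, -0.02]
```

Request:
arm_command --series '[[[0, 0, 0, 0, 0, -1, 1], [0, -0.03, 0.004, -1, 0, -2.5, 1], [0, 0, 0, -4, 0, -1, 1], [0, 0, 0, -4, 0, -1, 1], [0, 0, 0, -4, 0, -1, 1], [0, 0, 0, -4, 0, 0, 1], [0, 0, 0, -4, 0, 0, 1], [0, 0, 0, 0, 0, 0, 1], [0, 0, 0, 0, 0, 0, 1]]]'

```text
time: 48.4
tool_pos: [0.5096, 0.0381, 0.3227]
tcp_rot: [0.003, 1.554, -0.002]
wrist_force: [-0.1, 0.4, -0.9]
width: 1.001
```

```bash
python3 - <<'E'
from h import *
im,d,K,E=snap('wrist','w20');snap('top','t20');snap('scene','s20'); show([.45,.289,.23],np.pi/2)
p=cloud(d,K,E)
f=(p[...,2]>.096)&(p[...,2]<.105)&(p[...,0]<.6)&(p[...,0]>.56)&(p[...,1]>-.07)&(p[...,1]<.19); q=p[f]
ys=np.arange(-.06,.18,.01); xs=[np.percentile(q[abs(q[:,1]-y)<.004][:,0],3) if (abs(q[:,1]-y)<.004).sum()>3 else np.nan for y in ys]; xs=np.array(xs);ok=~np.isnan(xs); print(np.polyfit(ys[ok],xs[ok],1).round(4))
z=p[...,2]
xs=[];ys=np.arange(-.08,.18,.02)
for y in ys:
    r=p[(abs(z-.06)<.006)&(abs(p[...,1]-y)<.004)&(p[...,0]>.4)&(p[...,0]<.47)]; xs.append(np.percentile(r[:,0],2) if len(r)>5 else np.nan)
print(np.round(xs,4)); xs=np.array(xs);ok=~np.isnan(xs); print(np.polyfit(ys[ok],xs[ok],1).round(4) if ok.sum()>2 else '')
cv2.imwrite('pics/w20b.png',cv2.resize(im,None,fx=1.56,fy=1.56,interpolation=cv2.INTER_CUBIC))
im,d,K,E=load('t20'); cv2.imwrite('pics/t20c.png',cv2.resize(im[120:260,150:390],None,fx=3.3,fy=3.3,interpolation=cv2.INTER_CUBIC))
p=cloud(d,K,E); hsv=cv2.cvtColor(im,cv2.COLOR_BGR2HSV)
s=(p[...,2]>.13)&(p[...,2]<.18)&(p[...,0]>.4)&(p[...,0]<.62)&(p[...,1]>.24)&(p[...,1]<.33); q=p[s]; print('ball top',len(q),q.mean(0),q.max(0))
E
python3 car.py w20; python3 rib.py w20
```

```text
at [0.5089 0.0381 0.3204] yaw 1.5678 down [ 0.013  0.    -1.   ] F [ 0.5  -0.55 -0.52] w 0.998 t 48.55
[-0.0, 0.002, -0.0, 1.28, 3.58, -0.87]
[-0.0, 0.002, -0.0, 1.28, 3.58, -0.86]
[-0.0, 0.002, -0.0, 1.28, 3.58, -0.86]
[-0.0, 0.002, -0.0, 1.29, 3.58, -0.86]
[-0.0, 0.002, -0.0, 1.29, 3.58, -0.85]
[-0.0, 0.002, -0.0, 1.29, 3.58, -0.85]
[-0.0, 0.002, -0.0, 1.29, 3.58, -0.84]
[0.0041 0.5847]
[0.4269 0.427  0.4271 0.4272 0.4272 0.4274 0.4275 0.4275 0.4276 0.4277
 0.4279 0.4279 0.428 ]
[0.0049 0.4273]
ball top 49 [0.50101004 0.28899107 0.15068534] [0.5117493  0.30128072 0.16209361]
cap1 [ 0.6396 -0.0263] cap3 [0.642  0.1398] dist 0.1661 yaw -0.0144 carrier [0.6347 0.0529] home .633 .060
flange near yaw 0.0144 x at y=.06 0.5906 (mid of 8mm, home .587) 1722
cap [ 0.641 -0.025] rad 0.02719212882220745 rib ang 134.7 by centroid 132.9 61
```

View pics/w20b.png

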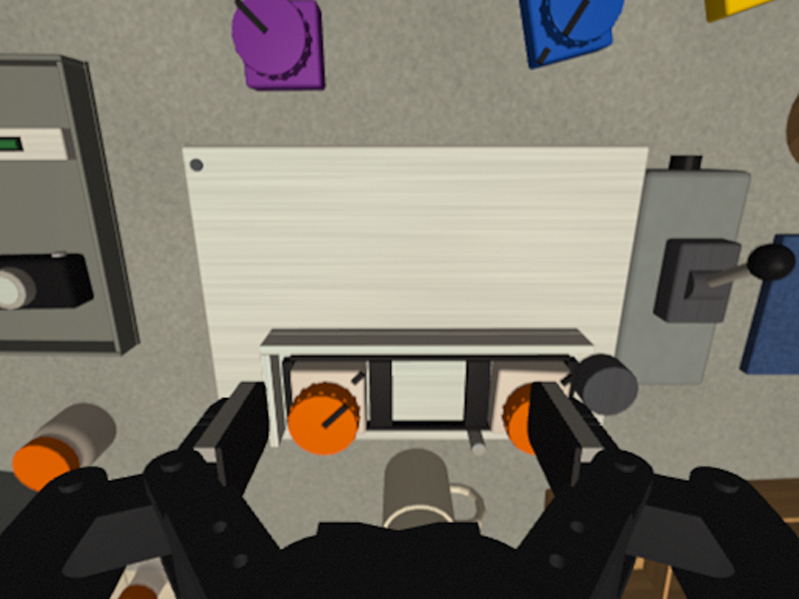

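View pics/t20c.png

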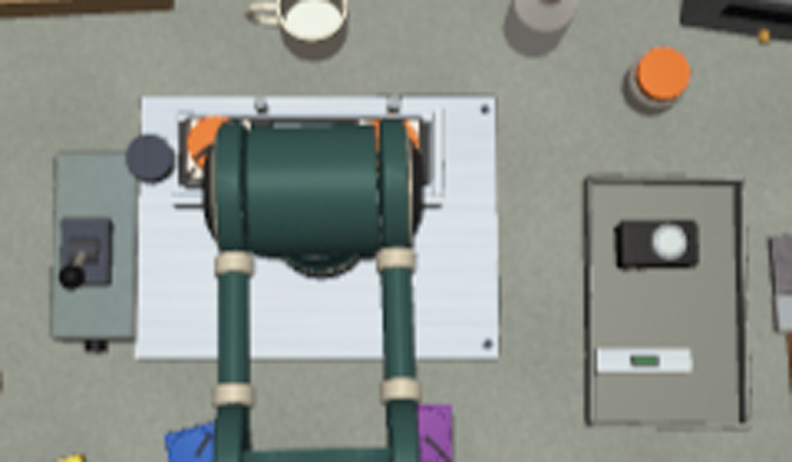

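```bash
python3 - <<'E'
from h import *
for t in ('w10','w19','w20'):
    im,d,K,E=load(t); p=cloud(d,K,E); z=p[...,2]
    r=[]
    for x in np.arange(.595,.675,.01):
        q=p[(z>.096)&(z<.104)&(abs(p[...,0]-x)<.004)&(p[...,1]>-.1)&(p[...,1]<-.06)]
        r.append(np.percentile(q[:,1],3) if len(q)>3 else np.nan)
    # boss near side top
    b=p[(z>.085)&(z<.097)&(p[...,1]>.19)&(p[...,1]<.27)&(abs(p[...,0]-.634)<.03)]
    dk=p[(abs(z-.06)<.005)&(abs(p[...,0]-.52)<.004)&(p[...,1]<-.1)&(p[...,1]>-.16)]
    print(t,'flange y',np.round(r,4),'boss',cv2.minEnclosingCircle(b[:,:2].astype(np.float32)) if len(b)>10 else len(b), 'deck -y edge', np.percentile(dk[:,1],2) if len(dk) else None)
E
```

```text
w10 flange y [-0.0788 -0.079  -0.0789 -0.079  -0.0797 -0.0794 -0.0794 -0.0796 -0.0803] boss ((0.6348208785057068, 0.21035076677799225), 0.03449265658855438) deck -y edge -0.13806320989980717
w19 flange y [-0.0784 -0.079  -0.0784 -0.0788 -0.0786 -0.0786 -0.0787 -0.0802 -0.0803] boss ((0.6356011033058167, 0.21027974784374237), 0.033438634127378464) deck -y edge -0.13891654799254644
w20 flange y [-0.0791 -0.0803 -0.0802 -0.0785 -0.0782 -0.0786 -0.0787 -0.0782 -0.0807] boss ((0.6325677633285522, 0.21766066551208496), 0.03170317783951759) deck -y edge -0.1384456642014224
```

Request:
arm_command --series '[[[0, 0.01, 0, 1.3, 3.6, -0.9, 1], [0, 0, 0, 1.3, 3.6, -0.9, 0], [0, 0, 0, 1.3, 3.6, -0.9, 0], [0, 0, 0, 1.3, 3.6, -0.9, 0], [0, 0, 0, 1.3, 3.6, -0.9, 0], [0, 0, 0, 1.3, 3.6, -0.9, 0], [0, 0, 0, 1.3, 3.2, -0.9, 0], [0, 0, 0, 0, 0, 0, 0]]]'

```text
time: 49.35
tool_pos: [0.4392, 0.2902, 0.2103]
tcp_rot: [-0.001, 1.588, -0.015]
wrist_force: [-0.8, -0.2, -0.3]
width: -0.003
```

```bash
python3 - <<'E'
from h import *
show([.445,.289,.147],np.pi/2)
E
```

```text
at [0.4392 0.2902 0.2103] yaw 1.5616 down [-0.018 -0.01  -1.   ] F [-0.82 -0.19 -0.27] w -0.003 t 49.35
[-0.005, -0.009, 0.005, 3.16, -0.03, 0.35]
[-0.005, -0.009, 0.005, 3.16, -0.04, 0.32]
```

Request:
arm_command --series '[[[0, -0.009, 0.005, 3.2, 0, 0, 0], [0, -0.009, 0.005, 2.8, 0, 0, 0], [0, 0, 0, 0, 0, 0, 0]]]'

```text
time: 49.65
tool_pos: [0.4363, 0.2888, 0.145]
tcp_rot: [0.001, 1.575, -0.008]
wrist_force: [-1.2, -0.8, -0.5]
width: -0.004
```

```bash
python3 - <<'E'
from h import *
im,*_=snap('wrist','w21')
show([.545,.289,.150],np.pi/2,vmax=1.2)
E
```

```text
at [0.4372 0.2892 0.1468] yaw 1.565 down [-0.002 -0.003 -1.   ] F [-0.74  0.14  0.32] w -0.002 t 49.7
[-0.001, -0.0, 0.0, -0.04, 0.0, 1.2]
[-0.001, -0.0, 0.0, -0.04, 0.0, 1.2]
[-0.001, -0.0, 0.0, -0.04, 0.0, 1.2]
[-0.001, -0.0, 0.0, -0.04, 0.0, 1.2]
[-0.001, -0.0, 0.0, -0.04, 0.0, 1.2]
[-0.001, -0.0, 0.0, -0.04, 0.0, 1.2]
[-0.001, -0.0, 0.0, -0.04, -0.0, 1.2]
[-0.001, -0.0, 0.0, -0.04, -0.0, 1.2]
[-0.001, -0.0, 0.0, -0.04, -0.0, 1.2]
```

View pics/w21.png

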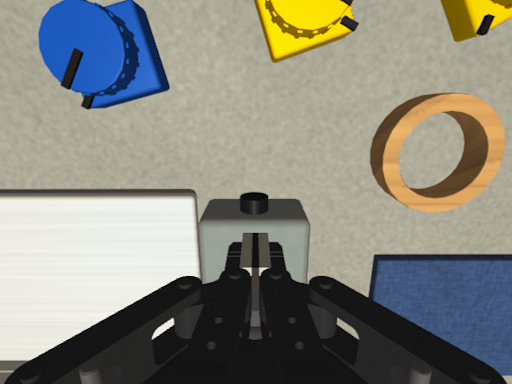

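Request:
arm_command --series '[[[0, 0, 0, 0, 0, 1.3, 0], [0, 0, 0, 0, 0, 1.3, 0], [0, 0, 0, 0, 0, 1.3, 0], [0, 0, 0, 0, 0, 1.3, 0], [0, 0, 0, 0, 0, 1.3, 0], [0, 0, 0, 0, 0, 1.3, 0], [0, 0, 0, 0, 0, 1.3, 0]]]'

```text
time: 50.4
tool_pos: [0.5398, 0.2886, 0.1533]
tcp_rot: [0.007, 1.566, -0.006]
wrist_force: [-2.2, 1.4, -1.2]
width: -0.004
```

```bash
python3 - <<'E'
from h import *
show([.545,.289,.150],np.pi/2,vmax=1.2)
E
```

```text
at [0.5398 0.2886 0.1533] yaw 1.5628 down [ 0.005  0.    -1.   ] F [-2.2   1.43 -1.16] w -0.004 t 50.4
[-0.008, 0.005, -0.0, 0.33, 0.04, 0.52]
```

Request:
arm_command --series '[[[0, 0, 0, 0.3, 0, 0.5, 0]]]'

```text
time: 50.5
tool_pos: [0.5468, 0.2886, 0.1508]
tcp_rot: [0.007, 1.565, -0.006]
wrist_force: [-11.1, 1.6, 9.8]
width: 0.002
```

Request:
arm_command --series '[[[0, 0, 0, 0, 0, 0.4, 0]]]'

```text
time: 50.6
tool_pos: [0.5472, 0.2887, 0.1498]
tcp_rot: [0.008, 1.576, -0.008]
wrist_force: [-23.2, 1.2, 12.1]
width: -0.001
```

Request:
arm_command --series '[[[0, 0, 0, 0, 0, 0.4, 0]]]'

```text
time: 50.7
tool_pos: [0.5471, 0.2889, 0.1494]
tcp_rot: [0.008, 1.587, -0.009]
wrist_force: [-17.7, 0.5, 15.3]
width: 0.002
```

Request:
arm_command --series '[[[0, 0, 0, 0, 0, 0.3, 0]]]'

```text
time: 50.8
tool_pos: [0.5469, 0.2891, 0.1492]
tcp_rot: [0.007, 1.595, -0.009]
wrist_force: [-8.8, -0.1, 7.0]
width: -0.001
```

Stop reached. Retract and inspect.

Request:
arm_command --series '[[[0, 0, 0, 0, 0, -1.5, 0], [0, -0.02, 0, 0, 0, -3, 0], [0, 0, 0, -3, 0, -3, 0], [0, 0, 0, -4, 0, -2, 0], [0, 0, 0, -4, -2, 0, 0], [0, 0, 0, -4, -4, 0, 0.5], [0, 0, 0, -3, -4, 0, 1], [0, 0, 0, 0, -4, 0, 1], [0, 0, 0, 0, 0, 0, 1], [0, 0, 0, 0, 0, 0, 1]]]'

```text
time: 51.8
tool_pos: [0.4441, 0.15, 0.3293]
tcp_rot: [-0.0, 1.569, -0.01]
wrist_force: [-0.3, 0.1, -0.1]
width: 0.846
```

```bash
python3 - <<'E'
from h import *
im,d,K,E=snap('wrist','w22'); snap('top','t22'); s,*_=snap('scene','s22')
cv2.imwrite('pics/w22b.png',cv2.resize(im,None,fx=1.56,fy=1.56,interpolation=cv2.INTER_CUBIC))
cv2.imwrite('pics/s22c.png',cv2.resize(s[130:300,90:350],None,fx=3,fy=3,interpolation=cv2.INTER_CUBIC))
im,d,K,E=load('t22'); p=cloud(d,K,E); cv2.imwrite('pics/t22b.png',cv2.resize(im,None,fx=1.5,fy=1.5))
q=p[(p[...,2]>.13)&(p[...,2]<.18)&(p[...,0]>.4)&(p[...,0]<.65)&(p[...,1]>.26)&(p[...,1]<.32)]; print('ball',len(q),q.mean(0).round(4))
show([.5,.0,.3],0,vmax=99,wmax=9)
E
python3 car.py t22
```

```text
ball 52 [0.5672 0.2896 0.1496]
at [0.4436 0.151  0.328 ] yaw 1.5673 down [-0.002 -0.007 -1.   ] F [ 0.14 -0.02  0.05] w 1.001 t 51.95
[1.567, 0.005, 0.007, 2.9, -15.06, 5.7]
cap1 [ 0.6374 -0.0249] cap3 [0.637  0.1514] dist 0.1763 yaw 0.0025 carrier [0.6312 0.0593] home .633 .060
flange near yaw 0.0191 x at y=.06 0.5871 (mid of 8mm, home .587) 145
```

View pics/t22b.png

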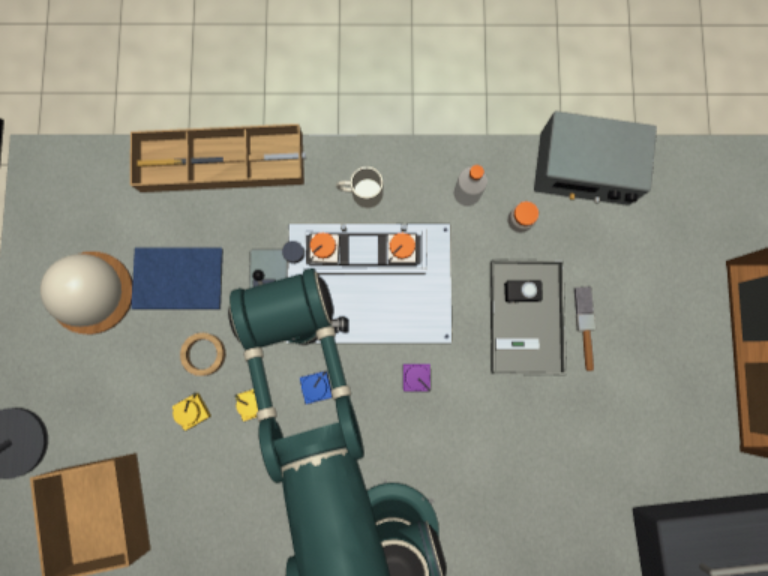

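View pics/s22c.png

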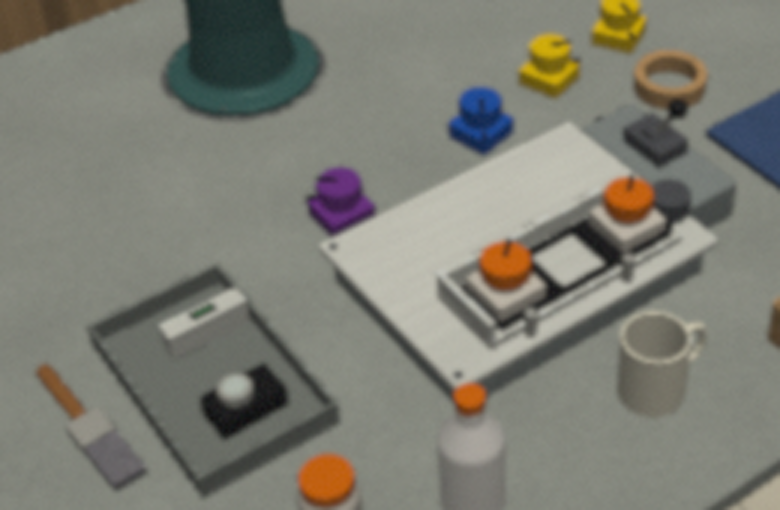

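View pics/w22b.png

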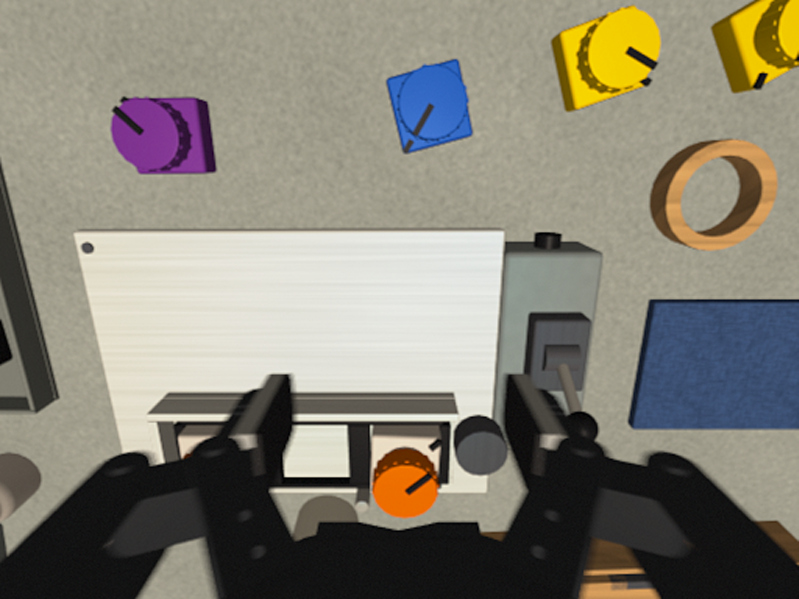

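```bash
python3 -c "
from workcell import bot
print(bot.finish_job())"
```

```text
the job is handed in; nothing more can be done
None
```

I did all the steps in the order asked and handed the job in at about 52 s; it reports no verdict. The spirit level and the camera were the only things on the deck, and both went into the tray. I tightened the caps of jars 1 and 3 (jar 2 was absent) and pushed the carrier home. I threw the lever last.

**Last checks**
- **Tray and bystanders:** the level and camera are lying in the tray. The bystanders look undisturbed in the last top and scene pictures.
- **Caps:** both were turned until the torque rose at the stop, about 0.5 N m for jar 3 and 1.5 N m for jar 1. Their ribs measured 132° (jar 3) and 133–135° (jar 1) against 135° for the beads.
- **Carrier:** it is parallel to the deck within about 0.001 rad. Three camera estimates put its centre 1 to 2 mm from home. It stopped firmly against the dowels and the end stop when pushed.
- **Lever:** the ball is at x = 0.567 m, against 0.569 m for fully on, after I pushed it to its stop.

**What went wrong and what disagreed**
- Tightening jar 3 twisted the carrier off its seat. That made my first grasp of jar 1's cap miss. After tightening jar 1, I pushed the carrier home again.
- The later end-stop push left the carrier about 0.006 rad askew. A last push against the dowels squared it, and by calculation that could leave up to 0.3 mm of gap at the end stop. The pictures cannot resolve that, and I did not push that end again.
- One camera estimate of the carrier's position, with the gripper covering jar 3's cap, was about 7 mm off. I discounted it.

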